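# Clear and open the scanner case, lock its lid stay and stow the hand scanners

### The job

Clear what lies on the lid of the grey equipment case into the red basket. Then raise the lid and push the folding stay at the right end of the case through until it locks, so that the lid stays up by itself. Only then put every scanner lying on the bench into the case, one to a bay that is still empty, lying flat with its head between the ribs at the hinge end. Leave the scanner that is already in the case and the other things on the bench as they are, and leave the lid locked open.

Things in the scene. Friction and masses are not known exactly. Their poses are not given: they have to be found in the camera images.
- case: grey equipment case, fixed: box 210 (x) x 404 (y) x 60 mm high, walls 5, floor 6. Origin: centre of underside; x from lid-handle side to hinge side, y left, z up. Inside, from the right: accessory space 97 wide (charger 36 high; stay along the right wall), then 4 scanner bays 74 mm apart, 200 long, parted at the hinge end only by ribs 24 high, 68 long (70 mm free for a head)
- lid_hinge (a point): the middle of the lid's hinge line, on the far top edge of the case, 60 mm above the bench; the hinge line runs along the case's y. Axes as the case
- lid (a joint): lid angle, rad: 0 shut, 1.40 the most that the stay allows (stay straight). The lid is a shallow tray, 210 x 404 x 30 mm, 0.5 kg, on a damped soft-close hinge: let go anywhere, it sinks shut slowly, about 0.05 rad/s near the top, faster lower down, unless the stay is locked
- lid_handle (a point): the middle of the lid's pull handle: round steel bar 12 mm thick, 110 mm long, along the case's y, 38 mm (its centre) in front of the lid's front edge; seen from the hinge line it lies 248 mm along the lid and 14 mm above the rim when shut. Turns with the lid
- stay (a joint): elbow of the two-link folding stay, rad: 0 folded (lid shut), 3.01 straight (dead centre, lid 1.40), 3.19 at its stop past dead centre: locked, carrying the lid (1.39). With the lid at 1.29 it reads 2.33, at 1.15 1.94. Slightly stiff: it does not fall into lock by itself; the knob is pushed through dead centre (a few N), which lifts the lid the last bit
- stay_knob (a point): middle of the black round knob on the stay's elbow, 16 mm thick, 26 mm long, axis along the case's y, by the case's right wall. It moves on a circle of 64 mm radius about stay_pivot, from the handle side over the top towards the hinge side as the stay unfolds; with the lid nearly up it is pushed down and towards the hinge side to lock
- stay_pivot (a point): fixed point on the axis of the stay's lower pivot on the case's right wall, in line (along y) with the knob's middle. When the stay is locked the knob's middle lies 52 mm from this point towards the hinge side and 37 mm above it. Axes as the case
- bay_1 (a point): bay 1 of the case (1 next to the stay, 4 the leftmost): the middle of the bay's length and width, at the height at which the middle point of a scanner lying in it comes (20 mm above the inner floor). Axes as the case
- bay_2 (a point): bay 2 of the case (1 next to the stay, 4 the leftmost): the middle of the bay's length and width, at the height at which the middle point of a scanner lying in it comes (20 mm above the inner floor). Axes as the case
- bay_3 (a point): bay 3 of the case (1 next to the stay, 4 the leftmost): the middle of the bay's length and width, at the height at which the middle point of a scanner lying in it comes (20 mm above the inner floor). Axes as the case
- bay_4 (a point): bay 4 of the case (1 next to the stay, 4 the leftmost): the middle of the bay's length and width, at the height at which the middle point of a scanner lying in it comes (20 mm above the inner floor). Axes as the case
- scanner_1_mid (a point): loose hand scanner 150 mm long: pale handle 36 wide, 40 high; dark head at its +x end, 52 long, 58 wide, 44 high; lies flat, 170 g. This point: middle of its length, half-way up the handle (20 mm above its underside, 23 mm behind the head); x along it to the head, z up. None if absent
- scanner_2_mid (a point): loose hand scanner 150 mm long: pale handle 36 wide, 40 high; dark head at its +x end, 52 long, 58 wide, 44 high; lies flat, 170 g. This point: middle of its length, half-way up the handle (20 mm above its underside, 23 mm behind the head); x along it to the head, z up. None if absent
- scanner_3_mid (a point): loose hand scanner 150 mm long: pale handle 36 wide, 40 high; dark head at its +x end, 52 long, 58 wide, 44 high; lies flat, 170 g. This point: middle of its length, half-way up the handle (20 mm above its underside, 23 mm behind the head); x along it to the head, z up. None if absent
- stowed_1_mid (a point): the same kind of scanner, lying in bay 1 already from the start, if present (None if absent; one of the four is present). Middle point and axes as the loose ones
- stowed_2_mid (a point): the same kind of scanner, lying in bay 2 already from the start, if present (None if absent; one of the four is present). Middle point and axes as the loose ones
- stowed_3_mid (a point): the same kind of scanner, lying in bay 3 already from the start, if present (None if absent; one of the four is present). Middle point and axes as the loose ones
- stowed_4_mid (a point): the same kind of scanner, lying in bay 4 already from the start, if present (None if absent; one of the four is present). Middle point and axes as the loose ones
- label_roll_mid (a point): roll of labels lying on the lid at the start, a white cylinder standing on end, 65 mm across, 60 mm high, 150 g. This point: its centre. None if absent
- small_carton_mid (a point): small brown carton lying on the lid at the start, 90 (x) x 56 (y) x 50 mm high, 160 g. This point: its centre; x along its length. None if absent
- basket: red open basket on the bench, 150 (x) x 230 (y) x 58 mm high, walls and floor 4 mm, 0.8 kg, loose. Origin: centre of its underside
- radio_base: grey radio base station 75 x 105 x 110 mm high on the bench; bystander. Origin: centre of its underside
- mug: white mug 80 mm across, 92 mm high; bystander. Origin: centre of its underside
Things that resemble listed ones, but are neither listed nor needed, are in the scene too. Leave any blue or yellow look-alike of the part that bears scanner_2_mid alone.

How it is judged:
By the outcome, as a careful person would: the job done as asked, in the order asked, and still so for the second after the job is handed in, with the robot touching nothing.
Of stowed_1, stowed_2, stowed_3, stowed_4 only 1 to 1 are there at a start; the rules pass over those that are not, and their reading is None.
Of label_roll, small_carton only 1 to 2 are there at a start; the rules pass over those that are not, and their reading is None.
Of scanner_1, scanner_2, scanner_3 only 2 to 3 are there at a start; the rules pass over those that are not, and their reading is None.
At some moment in a run one of scanner_1, scanner_2, scanner_3 may be knocked a few centimetres aside while the robot is not near it.
Once in a run the grip may slacken for a moment while it holds something.
It also fails if it takes over 210 s, if anything falls off the work surface, if the arm or the gripper's body presses on something with over 40 N, if the wrist force passes 120 N, or if a joint passes its speed limit or range.

### The arm

A 7-joint arm with a two-finger parallel gripper is mounted at the origin on the work surface. World frame = base frame: x ahead of the robot, y to its left, z up, the work surface at z = 0. Lengths are in mm, angles in rad, forces in N, time in s.
With the tool pointing down it reaches from about 400 to 875 mm from the base axis. Payload 4.4 kg.
Tool frame: the origin (TCP) lies between the finger pads; the fingertips stand 14 mm ahead of it and the grasp point (between the pads) lies 5 mm behind it; z points along the fingers, y is the direction in which the jaws open and shut (so a half turn about z gives the same grasp; the last joint's range is limited). The gripper opens to 85 mm and grips with 20 to 120 N. Pads are 22 mm wide; open, the fingers measure 114 mm over their backs; the gripper's body (76 mm by 85 mm) begins 54 mm behind the grasp point. The pads swing forward as they close: fully open they stand 13 mm farther back than shut.
Start: joints at [-1.218, 0.628, 0.038, 1.517, -0.027, 0.996, -0.02], TCP at [264.311, 593.85, 245.313] pointing down, gripper open.
Joint ranges: [-3.06, 3.06], [-0.37, 2.12], [-1.25, 1.32], [0.18, 2.47], [-1.1, 4.24], [0.23, 1.98], [-2.94, 2.94]. Speed limits (rad/s): [2.57, 2.57, 3.14, 3.14, 3.14, 3.14, 3.14].

### API

Orientations are given as a unit quaternion [x, y, z, w].
In Python, from workcell import manip, eyes gives the robot as it stands.
- The arm moves only by the shell command python3 -m pendant 'ROWS'. ROWS is a JSON object of lists of equal length, an entry for each row: "hand": the finger opening in mm, from 0 to 85.4; "xyz": the shift along the tool's x, y, z in units of 60 mm (1.0 is 60 mm), a list of three; "turn": the turn about the tool's z in units of 5 degrees (1.0 is 5 degrees). A call has 1 to 12 rows; each row shifts and turns the commanded pose from where the row before left it, along the tool's axes as they then stand; what a row does not reach is not made up. A row lasts 1/8 s, in which the tool goes at most 62.5 mm and 10.7 degrees, less where a joint would pass 70% of its speed; a pose out of reach is approached as far as the arm can. A call is refused whole if a number of a shift passes 1 or a number of a turn 1, either way. A call with a gripper value outside its range is refused whole. The fingers move at their own pace and stop on an object; the grip force is fixed at half the most. Time passes only in rows, so rows that do not move let the fingers close. It gives the time, the measured TCP pose, the force and the opening at its end, in the units of the state.
- manip.get_state(): the state, without advancing time (a new reading comes with each control period).
- eyes.capture(name): name is "scene" or "top"; returns (picture, depth): 420x560x3 uint8, red, green, blue; 420x560 float32, mm along the optical axis (not along the pixel's ray), 0 where there is no reading.
- eyes.calibration(name): a dict with "fx", "fy", "cx", "cy" (pixels), "view" (4x4, takes a point from world to camera coordinates). Camera axes: x right, y down, z forward; pixel columns grow to the right and rows downward; lengths in mm; the calibration is good to about 2 mm. A picture is of the moment at which its call begins. calibration takes no time and is no camera call.
- manip.close_job(): hands the job in, once; it reports no verdict.
The state is a dict: "t": time; "qpos": joint angles; "joint_velocities": joint speeds; "tau": joint torques, N m; "ee_pos": TCP position; "tool_rot": TCP orientation; "contact_force": force on the tool from outside, world axes, zero at the start; "ft_torque": the same for the moment, N m; "grip_width": finger opening in mm.
Only numpy, scipy, OpenCV 4.12 (cv2) and the standard library are available. Lean on these libraries where they do the work, as an engineer would, in place of code of your own. Each camera call takes 0.05 s, during which the arm holds its last target. There are 200 camera calls.

## Working session

There is one attempt and no reset: what is moved stays moved. The work goes in short steps, Python scripts to look and compute and a shell command to move; the robot and the scene stay as the last step left them, time stands still between calls to the robot, and variables do not carry over. Pictures are saved under pics/ and viewed, about 12 in all and at most 16, crops included, and the job is handed in when it is done.

```bash
ls; mkdir -p pics; cat > h.py <<'E'
import numpy as np, cv2
from workcell import manip, eyes
from scipy.spatial.transform import Rotation as R
def cap(n,f=None):
    p,d=eyes.capture(n)
    if f: cv2.imwrite('pics/'+f,p[:,:,::-1])
    return p,d
def world(n,d):
    c=eyes.calibration(n); v,u=np.mgrid[:d.shape[0],:d.shape[1]]
    P=np.stack([(u-c['cx'])/c['fx']*d,(v-c['cy'])/c['fy']*d,d,np.ones_like(d)],-1)
    return (P@np.linalg.inv(np.array(c['view'])).T)[...,:3]
def pix(n,p):
    c=eyes.calibration(n); q=(np.array(c['view'])@np.r_[p,1])[:3]
    return c['fx']*q[0]/q[2]+c['cx'],c['fy']*q[1]/q[2]+c['cy']
def st():
    s=manip.get_state(); r=R.from_quat(s['tool_rot']).as_matrix()
    print('t',round(s['t'],2),'pos',np.round(s['ee_pos'],1),'x',np.round(r[:,0],3),'y',np.round(r[:,1],3),'z',np.round(r[:,2],3),'F',np.round(s['contact_force'],1),'w',round(s['grip_width'],1),'q',np.round(s['qpos'],2))
    return s,r
E
python3 - <<'E'
from h import *
import json
st()
for n in('scene','top'):
    p,d=cap(n,n+'0.png'); np.save(n+'0.npy',d)
    W=world(n,d); print(n,np.round(np.linalg.inv(np.array(eyes.calibration(n)['view']))[:3],2).tolist())
E
```

```text
pics
t 0.0 pos [264.1 593.3 244.4] x [-0.914  0.407 -0.   ] y [ 0.407  0.914 -0.002] z [-0.001 -0.002 -1.   ] F [0.6 0.3 0.3] w 85.2 q [-1.22  0.63  0.04  1.52 -0.03  1.   -0.02]
scene [[0.25, 0.78, -0.57, 1388.67], [0.97, -0.19, 0.16, -222.55], [0.02, -0.59, -0.81, 1402.95]]
top [[-0.0, -1.0, 0.07, 402.23], [-1.0, 0.0, -0.03, 38.49], [0.03, -0.07, -1.0, 1119.42]]
```

View pics/top0.png

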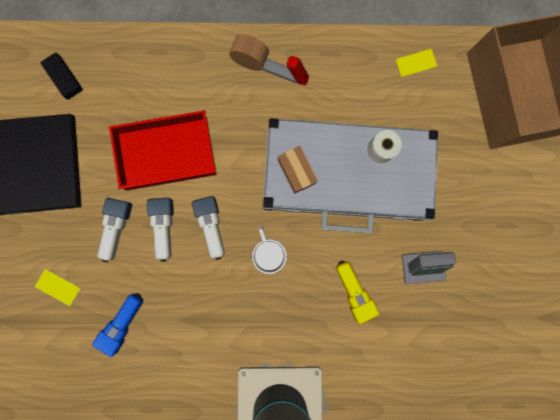

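View pics/scene0.png

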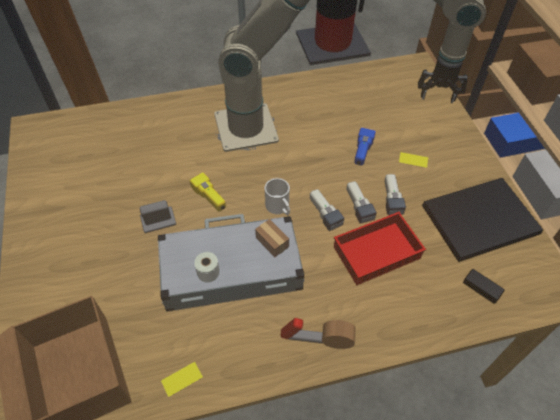

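Top view: case (350,170), roll (385,145), carton (297,168), handle (347,222), basket (163,150), three pale scanners with dark heads at (113,230), (160,228), (207,228). The yellow (357,292) and blue (118,325) look-alikes, mug (268,256) and radio base (430,265) are to be left alone.

```bash
cat >> h.py <<'E'
def blob(W,mask):
    pts=W[mask]; xy=pts[:,:2].astype(np.float32)
    (c,s,a)=cv2.minAreaRect(xy); return np.round(c,1),np.round(s,1),round(a,1),np.round(np.percentile(pts[:,2],[5,50,95]),1),len(pts)
def scanners(p,W,roi):
    """roi u0,u1,v0,v1: pale handles + dark heads"""
    u0,u1,v0,v1=roi; m=np.zeros(p.shape[:2],bool); m[v0:v1,u0:u1]=1
    h=m&(W[...,2]>12)
    n,l,s,c=cv2.connectedComponentsWithStats(h.astype(np.uint8))
    out=[]
    for i in range(1,n):
        if s[i,4]<200: continue
        k=l==i; c_,sz,a,z,N=blob(W,k); P=W[k]; br=p[k].astype(int).sum(1)
        dark=P[(br<330),:2].mean(0); pale=P[br>420,:2].mean(0); d=dark-pale
        box=cv2.boxPoints(cv2.minAreaRect(P[:,:2].astype(np.float32)))
        e=box[1]-box[0] if np.linalg.norm(box[1]-box[0])>np.linalg.norm(box[2]-box[1]) else box[2]-box[1]
        e=e/np.linalg.norm(e); e=e*np.sign(e@d)
        out.append((c_,sz,np.round(np.degrees(np.arctan2(e[1],e[0])),1),z,N)); print('scanner mid',c_,'size',sz,'head dir deg',out[-1][2],'z',z,N)
    return out
E
python3 - <<'E'
from h import *
p=cv2.imread('pics/top0.png')[:,:,::-1]; d=np.load('top0.npy'); W=world('top',d)
pi=p.astype(int); r,g,b=pi[...,0],pi[...,1],pi[...,2]
V,U=np.mgrid[:420,:560]
def roi(u0,u1,v0,v1): return (U>=u0)&(U<u1)&(V>=v0)&(V<v1)
print('bench z',W[350,200],W[100,230])
print('f',eyes.calibration('top')['fx'])
z=W[...,2]
print('basket',blob(W,roi(95,230,100,200)&(r>120)&(g<60)&(z>45)))
print('basket floor',blob(W,roi(95,230,100,200)&(r>120)&(g<60)&(z<15)))
print('lid',blob(W,roi(255,445,110,225)&(z>75)&(z<100)))
print('roll',blob(W,roi(360,410,125,170)&(z>130)))
print('carton',blob(W,roi(270,325,140,195)&(z>115)))
print('handle',blob(W,roi(318,378,213,238)&(z>60)), blob(W,roi(318,378,223,238)&(z>60)))
print('mug',blob(W,roi(240,300,225,280)&(z>60)))
scanners(p,W,(90,235,190,270))
for q in [(385,145),(297,168),(350,100),(350,128),(350,200)]: print(q,np.round(W[q[1],q[0]],1))
E
```

```text
bench z [144.05496255 197.16684782  -3.67170909] [776.44876745 125.97008409  -3.11264848]
f 443.1194934906098
basket (array([538.3, 241.8]), array([414.2, 260.2]), 24.1, array([52.7, 56.3, 60.3]), 882)
basket floor (array([642. , 285.9]), array([140.5, 226.7]), 10.0, array([-1. ,  2.6,  6. ]), 4445)
lid (array([ 568.8, -166.4]), array([408.1, 243.1]), 85.9, array([85.3, 88.6, 91.8]), 13258)
roll (array([ 515.2, -121.1]), array([ 63.5, 385.8]), 44.7, array([138.9, 148.3, 151.7]), 713)
carton (array([509.9, -25.3]), array([ 94.2, 231.8]), 81.5, array([134.1, 138.6, 141.8]), 1057)
handle (array([448.1, -95.8]), array([ 58.8, 277.7]), 6.9, array([71. , 77.6, 85.3]), 443) (array([435.6, -89. ]), array([ 35.6, 261.1]), 6.9, array([73.1, 77.6, 80.9]), 298)
mug (array([384.6,  36.7]), array([102.4,  78.6]), 47.7, array([66.3, 89.3, 94.9]), 285)
scanner mid [455.7 130.3] size [165.4 133.5] head dir deg 20.9 z [29.9 39.5 45. ] 1171
scanner mid [458.3 247.6] size [154.3 404.6] head dir deg -84.1 z [20.7 38.9 44.5] 1296
scanner mid [458.6 183.1] size [155.9 268.4] head dir deg -81.1 z [23.  39.1 44.6] 1241
(385, 145) [ 625.  -232.   149.5]
(297, 168) [574.2 -35.3 140.9]
(350, 100) [ 775.5 -183.6    5.5]
(350, 128) [ 679.9 -166.2   87.6]
(350, 200) [ 507.7 -163.5   88.4]
```

```bash
sed -i 's|return (P@np.linalg.inv(np.array(c\[.view.\])).T)\[...,:3\]|W=(P@np.linalg.inv(np.array(c["view"])).T)[...,:3]; W[d<=0]=-999; return W|' h.py
python3 - <<'E'
from h import *
p=cv2.imread('pics/top0.png')[:,:,::-1]; d=np.load('top0.npy'); W=world('top',d)
pi=p.astype(int); r,g,b=pi[...,0],pi[...,1],pi[...,2]
V,U=np.mgrid[:420,:560]
def roi(u0,u1,v0,v1): return (U>=u0)&(U<u1)&(V>=v0)&(V<v1)
z=W[...,2]
print('basket',blob(W,roi(95,230,100,200)&(r>120)&(g<60)&(z>45)))
print('lid',blob(W,roi(255,445,110,225)&(z>80)&(z<100)))
print('lid top only',blob(W,roi(255,445,110,216)&(z>83)&(z<95)))
print('roll',blob(W,roi(360,410,125,170)&(z>140)))
print('carton',blob(W,roi(270,325,140,195)&(z>125)))
for t in (220,222,224): print('handle',t,blob(W,roi(318,378,t,238)&(z>60)))
print('mug',blob(W,roi(240,300,225,280)&(z>60)))
scanners(p,W,(90,235,190,270))
x=roi(318,378,223,238)&(z>60)
for u in range(322,376,6):
    vs=[v for v in range(219,238) if z[v,u]>55]; print(u,[(v,*np.round(W[v,u],0)) for v in vs][-4:])
E
```

```text
basket (array([634.6, 285.4]), array([155.8, 234.7]), 10.2, array([52.7, 56.2, 59.5]), 852)
lid (array([ 575. , -166.8]), array([408.1, 230.7]), 85.9, array([85.5, 88.6, 91.8]), 13148)
lid top only (array([ 584.3, -166.9]), array([406.8, 213.2]), 86.0, array([85.6, 88.6, 91.8]), 13001)
roll (array([ 627.8, -235.4]), array([63.6, 63.2]), 1.7, array([145.1, 148.5, 151.6]), 661)
carton (array([574.4, -35.2]), array([90.7, 55.6]), 26.4, array([135.3, 138.7, 141.6]), 1020)
handle 220 (array([ 447.1, -157.3]), array([122.4,  28.6]), 89.9, array([73.1, 77.6, 80.9]), 326)
handle 222 (array([ 444.7, -157.3]), array([ 24. , 122.4]), 0.0, array([73. , 77.6, 80.9]), 306)
handle 224 (array([ 442.5, -157.3]), array([122.4,  19.3]), 89.9, array([73.1, 77.6, 80.9]), 285)
mug (array([384.6,  36.7]), array([102.4,  78.6]), 47.7, array([65.7, 89.1, 92.7]), 271)
scanner mid [443.7 171.5] size [154.7  57.6] head dir deg 14.4 z [29.9 39.5 44.8] 1164
scanner mid [439.4 410.5] size [ 58.  156.1] head dir deg -10.8 z [20.7 38.8 44.4] 1292
scanner mid [442.5 286.7] size [155.9  58.5] head dir deg 8.7 z [22.9 
[... 1660 characters left out ...]
t64(440.0), np.float64(-184.0), np.float64(77.0)), (230, np.float64(438.0), np.float64(-183.0), np.float64(79.0)), (231, np.float64(435.0), np.float64(-183.0), np.float64(79.0))]
364 [(229, np.float64(440.0), np.float64(-198.0), np.float64(76.0)), (230, np.float64(437.0), np.float64(-197.0), np.float64(81.0)), (231, np.float64(435.0), np.float64(-197.0), np.float64(80.0)), (232, np.float64(433.0), np.float64(-198.0), np.float64(78.0))]
370 [(229, np.float64(440.0), np.float64(-212.0), np.float64(78.0)), (230, np.float64(438.0), np.float64(-212.0), np.float64(78.0)), (231, np.float64(435.0), np.float64(-213.0), np.float64(74.0)), (232, np.float64(433.0), np.float64(-212.0), np.float64(76.0))]
```

```bash
cat >> h.py <<'E'
def go(*targets):
    """targets: (x,y,z,angle of tool y in deg or None); prints turn units then shift units in tool axes after the turn"""
    s,r=st(); p=np.array(s['ee_pos']); a=np.degrees(np.arctan2(r[1,1],r[0,1]))
    for (x,y,z,b) in targets:
        if b is None: b=a
        dt=(b-a+90)%180-90; b=a+dt; t=-dt/5
        ty=np.array([np.cos(np.radians(b)),np.sin(np.radians(b)),0]); tx=np.cross(ty,[0,0,-1])
        D=np.array([x,y,z])-p
        print('turn',round(t,2),'shift',np.round([D@tx/60,D@ty/60,-D[2]/60],3)); p=np.array([x,y,z]); a=b
E
python3 -c "
from h import *
go((574.4,-35.2,244,116.4),(574.4,-35.2,112,None),(574.4,-35.2,244,None),(626,335,244,100),(626,335,30,None))"
```

```text
t 0.1 pos [264.1 593.4 244.5] x [-0.914  0.407 -0.   ] y [ 0.407  0.914 -0.002] z [-0.001 -0.002 -1.   ] F [ 1.  -1.   0.3] w 85.2 q [-1.22  0.63  0.04  1.52 -0.03  1.   -0.02]
turn -10.08 shift [ 2.6000e-02 -1.1683e+01  8.0000e-03]
turn -0.0 shift [0.  0.  2.2]
turn -0.0 shift [ 0.   0.  -2.2]
turn 3.28 shift [-1.918  5.927 -0.   ]
turn -0.0 shift [0.    0.    3.567]
```

```bash
python3 -m pendant '{"hand":[85,85,85,85,85,85,85,85,85,85],"xyz":[[0,0,0],[0,0,0],[0,0,0],[0,0,0],[0,0,0],[0,0,0],[0,0,0],[0,0,0],[0,0,0],[0,0,0]],"turn":[-1,-1,-1,-1,-1,-1,-1,-1,-1,-1]}'
python3 -m pendant '{"hand":[85,85,85,85,85,85,85,85,85,85,85,85],"xyz":[[0,-0.4,0],[0,-0.7,0],[0,-0.7,0],[0,-0.7,0],[0,-0.7,0],[0,-0.7,0],[0,-0.7,0],[0,-0.7,0],[0,-0.7,0],[0,-0.7,0],[0,-0.7,0],[0,-0.7,0]],"turn":[0,0,0,0,0,0,0,0,0,0,0,0]}'
python3 -m pendant '{"hand":[85,85,85,85,85,85,85],"xyz":[[0,-0.7,0],[0,-0.7,0],[0,-0.7,0],[0,-0.7,0],[0,-0.6,0],[0,-0.2,0],[0,0,0]],"turn":[0,0,0,0,0,0,0]}'
python3 -c "
from h import *
go((574.4,-35.2,112,116.4))"
```

```text
t: 1.35
ee_pos: [264.2, 593.5, 244.8]
tool_rot: [-0.226, 0.974, -0.0, -0.0]
contact_force: [0.1, 0.6, 0.3]
grip_width: 85.0
t: 2.85
ee_pos: [477.7, 155.7, 245.1]
tool_rot: [-0.225, 0.974, -0.0, -0.0]
contact_force: [0.8, 0.2, -0.1]
grip_width: 85.2
t: 3.72
ee_pos: [571.7, -37.0, 244.9]
tool_rot: [-0.225, 0.974, 0.0, -0.0]
contact_force: [-0.2, 0.2, 0.2]
grip_width: 84.9
t 3.73 pos [571.7 -37.  244.9] x [-0.899 -0.438  0.001] y [-0.438  0.899  0.001] z [-0.001  0.001 -1.   ] F [-0.2  0.2  0.2] w 84.9 q [ 0.12  0.52 -0.16  1.73  0.1   0.9   1.94]
turn -0.09 shift [-0.053  0.006  2.215]
```

```bash
python3 -m pendant '{"hand":[85,85,85,85,85,85,50,45,45,45,45,45],"xyz":[[-0.05,0,0.5],[0,0,0.5],[0,0,0.5],[0,0,0.4],[0,0,0.2],[0,0,0.1],[0,0,0],[0,0,0],[0,0,0],[0,0,0],[0,0,0],[0,0,0]],"turn":[0,0,0,0,0,0,0,0,0,0,0,0]}'
python3 -m pendant '{"hand":[45,45,45,45,45,45,45,45],"xyz":[[0,0,0],[0,0,-0.2],[0,0,-0.4],[0,0,-0.4],[0,0,-0.4],[0,0,-0.4],[0,0,-0.3],[0,0,-0.1]],"turn":[0,0,0,0,0,0,0,0]}'
python3 -c "
from h import *
go((626,335,244,100),(626,335,30,None))"
```

```text
t: 5.22
ee_pos: [575.5, -35.7, 114.3]
tool_rot: [-0.225, 0.974, -0.0, 0.001]
contact_force: [-1.7, -0.6, 5.4]
grip_width: 55.5
t: 6.22
ee_pos: [575.1, -35.9, 246.7]
tool_rot: [-0.225, 0.974, -0.0, 0.001]
contact_force: [-0.2, -0.2, -0.2]
grip_width: 55.4
t 6.22 pos [575.1 -35.9 246.7] x [-0.899 -0.438 -0.002] y [-0.438  0.899 -0.001] z [ 0.002 -0.    -1.   ] F [-0.2 -0.2 -0.2] w 55.4 q [ 0.12  0.52 -0.16  1.73  0.1   0.9   1.94]
turn 3.2 shift [-1.908  5.94   0.045]
turn -0.0 shift [0.    0.    3.567]
```

```bash
python3 -m pendant '{"hand":[45,45,45,45,45,45,45,45,45,45,45,45],"xyz":[[0,0,0],[0,0,0],[0,0,0],[-0.1,0.3,0],[-0.2,0.6,0],[-0.2,0.7,0],[-0.2,0.7,0],[-0.2,0.7,0],[-0.2,0.7,0],[-0.2,0.7,0],[-0.2,0.7,0],[-0.2,0.6,0]],"turn":[1,1,1.0,0.2,0,0,0,0,0,0,0,0]}'
python3 -m pendant '{"hand":[45,45,45,45,45,45,45,45,45,45,45,45],"xyz":[[-0.1,0.2,0],[-0.1,0.04,0],[0,0,0.3],[0,0,0.5],[0,0,0.5],[0,0,0.5],[0,0,0.5],[0,0,0.5],[0,0,0.4],[0,0,0.2],[0,0,0.1],[0,0,0]],"turn":[0,0,0,0,0,0,0,0,0,0,0,0]}'
python3 -c "
from h import *
go((626,335,30,100),(626,335,200,None))"
```

```text
t: 7.72
ee_pos: [614.7, 320.5, 244.4]
tool_rot: [-0.088, 0.996, -0.0, -0.001]
contact_force: [0.0, 1.0, -2.3]
grip_width: 55.2
t: 9.22
ee_pos: [625.0, 334.7, 35.5]
tool_rot: [-0.087, 0.996, -0.0, 0.0]
contact_force: [0.7, -0.1, -0.6]
grip_width: 55.2
t 9.22 pos [625.  334.7  35.5] x [-0.985 -0.173 -0.   ] y [-0.173  0.985 -0.   ] z [ 0. -0. -1.] F [ 0.7 -0.1 -0.6] w 55.2 q [-0.49  0.96 -0.07  1.47  0.09  0.72  1.15]
turn -0.0 shift [-0.017  0.002  0.091]
turn -0.0 shift [ 0.     0.    -2.833]
```

Lower a little, release, rise, and head for the roll.

```bash
python3 -m pendant '{"hand":[45,45,70,70,70,70,70,72,75,80,85,85],"xyz":[[0,0,0.09],[0,0,0],[0,0,0],[0,0,0],[0,0,0],[0,0,-0.3],[0,0,-0.5],[0,0,-0.6],[0,0,-0.6],[0,0,-0.6],[0,0,-0.6],[0,0,-0.3]],"turn":[0,0,0,0,0,0,0,0,0,0,0,0]}'
python3 -c "
from h import *
go((627.8,-235.4,245,100),(627.8,-235.4,117,None),(627.8,-235.4,245,None),(643.6,236,245,100),(643.6,236,35,None))"
```

```text
t: 10.72
ee_pos: [625.8, 335.6, 243.7]
tool_rot: [-0.087, 0.996, 0.001, 0.002]
contact_force: [-0.0, 0.4, 0.2]
grip_width: 84.8
t 10.72 pos [625.8 335.6 243.7] x [-0.985 -0.174 -0.005] y [-0.174  0.985  0.002] z [ 0.004  0.002 -1.   ] F [-0.   0.4  0.2] w 84.8 q [-0.49  0.72 -0.08  1.33  0.06  1.09  1.17]
turn 0.0 shift [ 1.619 -9.378 -0.022]
turn -0.0 shift [0.    0.    2.133]
turn -0.0 shift [ 0.     0.    -2.133]
turn -0.0 shift [-1.624  7.692 -0.   ]
turn -0.0 shift [0.  0.  3.5]
```

```bash
python3 -m pendant '{"hand":[85,85,85,85,85,85,85,85,85,85,85,85],"xyz":[[0.1,-0.4,0],[0.1,-0.7,0],[0.12,-0.7,0],[0.12,-0.7,0],[0.12,-0.7,0],[0.12,-0.7,0],[0.12,-0.7,0],[0.12,-0.7,0],[0.12,-0.7,0],[0.12,-0.7,0],[0.12,-0.7,0],[0.12,-0.7,0]],"turn":[0,0,0,0,0,0,0,0,0,0,0,0]}'
python3 -m pendant '{"hand":[85,85,85,85],"xyz":[[0.12,-0.7,0],[0.1,-0.5,0],[0,-0.08,0],[0,0,0]],"turn":[0,0,0,0]}'
python3 -c "
from h import *
go((627.8,-235.4,117,100))"
```

```text
t: 12.22
ee_pos: [626.1, -159.4, 239.8]
tool_rot: [-0.087, 0.996, 0.0, -0.0]
contact_force: [-0.2, 0.4, -0.3]
grip_width: 85.0
t: 12.72
ee_pos: [626.9, -234.9, 239.7]
tool_rot: [-0.087, 0.996, 0.001, -0.0]
contact_force: [0.5, 1.4, -0.6]
grip_width: 85.0
t 12.72 pos [ 626.9 -234.9  239.7] x [-0.985 -0.174  0.   ] y [-0.174  0.985  0.001] z [-0.     0.001 -1.   ] F [ 0.5  1.4 -0.6] w 85.0 q [ 0.37  0.66 -0.09  1.46  0.07  1.02  2.01]
turn 0.01 shift [-0.014 -0.011  2.044]
```

```bash
python3 - <<'E'
from h import *
p,d=cap('top'); W=world('top',d)
V,U=np.mgrid[:420,:560]
c=p[90:250,80:450]; cv2.imwrite('pics/top1.png',cv2.resize(c[:,:,::-1],None,fx=2,fy=2))
E
```

```text
(no output)
```

View pics/top1.png

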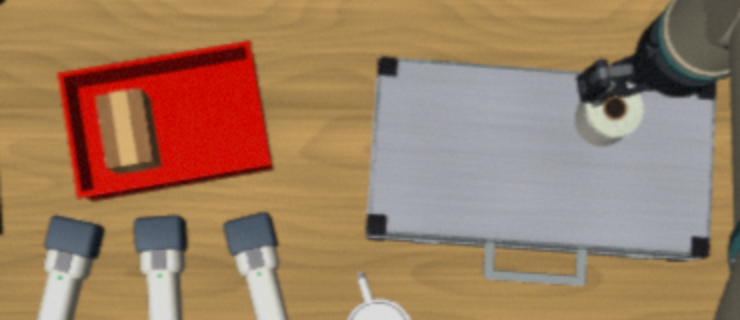

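Carton lies in the basket at (125,130) of the crop; the gripper is over the roll (612,115).

```bash
python3 -m pendant '{"hand":[85,85,85,85,85,85,60,55,55,55,55,55],"xyz":[[0,0,0.4],[0,0,0.5],[0,0,0.5],[0,0,0.4],[0,0,0.2],[0,0,0.04],[0,0,0],[0,0,0],[0,0,0],[0,0,0],[0,0,0],[0,0,0]],"turn":[0,0,0,0,0,0,0,0,0,0,0,0]}'
python3 -m pendant '{"hand":[55,55,55,55,55,55,55,55],"xyz":[[0,0,-0.2],[0,0,-0.4],[0,0,-0.4],[0,0,-0.4],[0,0,-0.4],[0,0,-0.2],[0,0,0],[0,0,0]],"turn":[0,0,0,0,0,0,0,0]}'
python3 -c "
from h import *
go((643.6,236,245,100),(643.6,236,35,None))"
```

```text
t: 14.28
ee_pos: [627.8, -236.2, 118.9]
tool_rot: [-0.087, 0.996, -0.0, 0.001]
contact_force: [-0.5, 0.1, 5.9]
grip_width: 63.1
t: 15.28
ee_pos: [626.1, -235.8, 236.3]
tool_rot: [-0.087, 0.996, 0.0, -0.001]
contact_force: [0.3, 0.4, -1.1]
grip_width: 63.1
t 15.28 pos [ 626.1 -235.8  236.3] x [-0.985 -0.174  0.002] y [-0.174  0.985  0.001] z [-0.002  0.001 -1.   ] F [ 0.3  0.4 -1.1] w 63.1 q [ 0.37  0.67 -0.09  1.46  0.07  1.02  2.01]
turn 0.0 shift [-1.653  7.694 -0.144]
turn -0.0 shift [0.  0.  3.5]
```

```bash
python3 -m pendant '{"hand":[55,55,55,55,55,55,55,55,55,55,55,55],"xyz":[[-0.1,0.4,0],[-0.15,0.7,0],[-0.15,0.7,0],[-0.15,0.7,0],[-0.15,0.7,0],[-0.15,0.7,0],[-0.15,0.7,0],[-0.15,0.7,0],[-0.15,0.7,0],[-0.15,0.7,0],[-0.15,0.6,0],[-0.05,0.35,0]],"turn":[0,0,0,0,0,0,0,0,0,0,0,0]}'
python3 -m pendant '{"hand":[55,55,55,55,55,55,55,55,55,55],"xyz":[[0,0.04,0],[0,0,0.3],[0,0,0.5],[0,0,0.5],[0,0,0.5],[0,0,0.5],[0,0,0.5],[0,0,0.4],[0,0,0.1],[0,0,0]],"turn":[0,0,0,0,0,0,0,0,0,0]}'
python3 -c "
from h import *
go((643.6,236,35,100))"
```

```text
t: 16.77
ee_pos: [642.8, 237.5, 236.6]
tool_rot: [-0.089, 0.996, 0.001, -0.001]
contact_force: [-0.2, -0.3, -0.8]
grip_width: 63.1
t: 18.02
ee_pos: [644.2, 234.0, 39.1]
tool_rot: [-0.086, 0.996, -0.0, -0.0]
contact_force: [-0.1, -0.3, -1.2]
grip_width: 63.0
t 18.02 pos [644.2 234.   39.1] x [-0.985 -0.172  0.001] y [-0.172  0.985 -0.001] z [-0.001 -0.001 -1.   ] F [-0.1 -0.3 -1.2] w 63.0 q [-0.35  0.92 -0.07  1.54  0.09  0.68  1.28]
turn -0.02 shift [0.005 0.035 0.068]
```

```bash
sed -i 's|dt=(b-a+90)%180-90; |dt=(b-a+90)%180-90 if abs(b)<180 else b-720-a; |' h.py
python3 -m pendant '{"hand":[55,78,78,78,78,78,78,78,78,78,70,60],"xyz":[[0,0,0.07],[0,0,0],[0,0,0],[0,0,0],[0,0,-0.3],[0,0,-0.5],[0,0,-0.6],[0,0,-0.6],[0,0,-0.6],[0,0,-0.6],[0,0,-0.2],[0,0,0]],"turn":[0,0,0,0,0,0,0,0,0,0,1,1]}'
python3 -m pendant '{"hand":[34,34,34,34,34,34,34,34,34,34,34,34],"xyz":[[0,0,0],[0,0,0],[0,0,0],[0,0,0],[0,0,0],[0,0,0],[0,0,0],[0,0,0],[0,0,0],[0,0,0],[0,0,0],[0,0,0]],"turn":[1,1,1,1,1,1,1,1,1,1,1,1]}'
python3 -m pendant '{"hand":[34,34,34,34,34,34,34],"xyz":[[0,0,0],[0,0,0],[0,0,0],[0,0,0],[0,0,0],[0,0,0],[0,0,0]],"turn":[1,1,1,1,1,1,0.8]}'
python3 - <<'E'
from h import *
go((441.3,-156,235,-4),(441.3,-156,69,None))
p,d=cap('top'); W=world('top',d)
V,U=np.mgrid[:420,:560]; z=W[...,2]
m=(U>318)&(U<378)&(V>222)&(V<238)&(z>66)
x=W[m]; print(np.round(np.polyfit(x[:,1]+156,x[:,0],1),3), x[:,2].mean())
E
```

```text
t: 19.52
ee_pos: [645.1, 235.9, 242.8]
tool_rot: [0.001, 1.0, 0.001, 0.002]
contact_force: [0.1, -0.1, 0.1]
grip_width: 59.9
t: 21.02
ee_pos: [644.2, 235.8, 240.9]
tool_rot: [0.501, 0.865, 0.001, 0.0]
contact_force: [0.6, 0.2, 0.6]
grip_width: 34.0
t: 21.9
ee_pos: [644.1, 236.0, 240.8]
tool_rot: [0.732, 0.681, 0.001, -0.0]
contact_force: [-0.1, 0.6, -0.2]
grip_width: 33.8
t 21.9 pos [644.1 236.  240.8] x [0.072 0.997 0.002] y [ 0.997 -0.072  0.001] z [ 0.001  0.001 -1.   ] F [-0.1  0.6 -0.2] w 33.8 q [-0.61  0.72  0.41  1.42 -0.3   1.07 -0.22]
turn -0.02 shift [-6.753 -2.917  0.097]
turn -0.0 shift [0.    0.    2.767]
[4.40000e-02 4.42607e+02] 77.00155985399019
```

```bash
python3 -m pendant '{"hand":[34,34,34,34,34,34,34,34,34,34,34,34],"xyz":[[-0.3,-0.13,0],[-0.6,-0.26,0],[-0.65,-0.28,0],[-0.65,-0.28,0],[-0.65,-0.28,0],[-0.65,-0.28,0],[-0.65,-0.28,0],[-0.65,-0.28,0],[-0.65,-0.28,0],[-0.65,-0.28,0],[-0.5,-0.2,0],[-0.15,-0.1,0]],"turn":[0,0,0,0,0,0,0,0,0,0,0,0]}'
python3 -m pendant '{"hand":[34,34,34,34,34,34,34],"xyz":[[0,0,0],[0,0,0.3],[0,0,0.4],[0,0,0.5],[0,0,0.5],[0,0,0.3],[0,0,0]],"turn":[0,0,0,0,0,0,0]}'
python3 - <<'E'
from h import *
go((441.8,-156,69,-4))
p,d=cap('scene')
u,v=map(int,pix('scene',[442,-156,80])); print(u,v)
cv2.imwrite('pics/s1.png',cv2.resize(p[max(0,v-70):v+70,max(0,u-90):u+90,::-1],None,fx=4,fy=4))
E
```

```text
t: 23.45
ee_pos: [440.0, -158.0, 240.3]
tool_rot: [0.732, 0.681, 0.001, 0.001]
contact_force: [0.2, -0.5, 0.8]
grip_width: 33.8
t: 24.32
ee_pos: [440.7, -154.4, 118.3]
tool_rot: [0.73, 0.683, -0.0, -0.001]
contact_force: [-0.7, -0.5, -0.5]
grip_width: 34.0
t 24.32 pos [ 440.7 -154.4  118.3] x [0.067 0.998 0.002] y [ 0.998 -0.067 -0.002] z [-0.002  0.002 -1.   ] F [-0.7 -0.5 -0.5] w 34.0 q [ 0.08  0.61  0.29  2.14 -0.39  0.45  0.61]
turn 0.03 shift [-0.026  0.02   0.821]
224 217
```

View pics/s1.png

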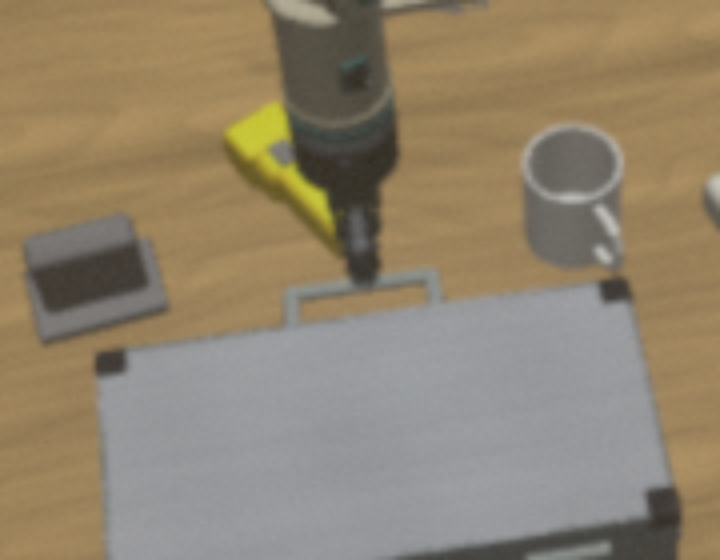

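Gripper is straight above the middle of the handle bar (crop 362,278), lid clear of objects.

```bash
python3 -m pendant '{"hand":[34,34,34,34,12,6,6,6,6,6],"xyz":[[0,0.02,0.3],[0,0,0.3],[0,0,0.2],[0,0,0.02],[0,0,0],[0,0,0],[0,0,0],[0,0,0],[0,0,0],[0,0,0]],"turn":[0,0,0,0,0,0,0,0,0,0]}'
python3 - <<'E'
from h import *
s,r=st()
h0=np.array([-248,14]); pr=None
for th in np.r_[0,0.1:1.41:0.1]:
    c,q=np.cos(th),np.sin(th); p=np.array([-248*c+14*q,248*q+14*c])
    if pr is not None: print(round(th,2),'dy(case x) %.2f dz %.2f'%tuple((p-pr)/60*[1,-1]), 'cum',np.round(p-h0,0))
    pr=p
E
```

```text
t: 25.62
ee_pos: [442.0, -156.4, 70.8]
tool_rot: [0.731, 0.682, 0.0, 0.0]
contact_force: [-1.2, 0.8, 5.9]
grip_width: 9.9
t 25.62 pos [ 442.  -156.4   70.8] x [0.07  0.998 0.   ] y [ 0.998 -0.07   0.001] z [ 0.001 -0.    -1.   ] F [-1.2  0.8  5.9] w 9.9 q [ 0.13  0.69  0.22  2.16 -0.44  0.33  0.65]
0.1 dy(case x) 0.04 dz -0.41 cum [ 3. 25.]
0.2 dy(case x) 0.08 dz -0.41 cum [ 8. 49.]
0.3 dy(case x) 0.12 dz -0.39 cum [15. 73.]
0.4 dy(case x) 0.16 dz -0.38 cum [25. 95.]
0.5 dy(case x) 0.20 dz -0.36 cum [ 37. 117.]
0.6 dy(case x) 0.24 dz -0.34 cum [ 51. 138.]
0.7 dy(case x) 0.27 dz -0.31 cum [ 67. 156.]
0.8 dy(case x) 0.30 dz -0.29 cum [ 85. 174.]
0.9 dy(case x) 0.33 dz -0.26 cum [105. 189.]
1.0 dy(case x) 0.35 dz -0.22 cum [126. 202.]
1.1 dy(case x) 0.37 dz -0.19 cum [148. 213.]
1.2 dy(case x) 0.39 dz -0.15 cum [171. 222.]
1.3 dy(case x) 0.40 dz -0.11 cum [195. 229.]
1.4 dy(case x) 0.41 dz -0.07 cum [220. 233.]
```

```bash
python3 -m pendant '{"hand":[6,6,6,6,6,6,6,6],"xyz":[[0,0.02,-0.2],[0,0.02,-0.21],[0,0.04,-0.2],[0,0.04,-0.2],[0,0.06,-0.2],[0,0.06,-0.2],[0,0.08,-0.19],[0,0.08,-0.19]],"turn":[0,0,0,0,0,0,0,0]}'
python3 -c "
from h import *
s,r=st(); print(np.array(s['ee_pos'])-[442,-156.4,70.8])"
```

```text
t: 26.62
ee_pos: [465.8, -158.0, 166.2]
tool_rot: [0.731, 0.682, -0.0, -0.0]
contact_force: [3.0, -1.6, -9.4]
grip_width: 10.2
t 26.62 pos [ 465.8 -158.   166.2] x [ 0.07   0.998 -0.   ] y [ 0.998 -0.07  -0.   ] z [-0.  0. -1.] F [ 3.  -1.6 -9.4] w 10.2 q [ 0.02  0.55  0.37  2.04 -0.34  0.61  0.55]
[23.80280378 -1.6434128  95.35586579]
```

```bash
python3 -m pendant '{"hand":[6,6,6,6,6,6,6,6,6,6,6,6],"xyz":[[0,0.1,-0.18],[0,0.1,-0.18],[0,0.12,-0.17],[0,0.12,-0.17],[0,0.13,-0.16],[0,0.14,-0.15],[0,0.15,-0.15],[0,0.15,-0.14],[0,0.16,-0.13],[0,0.17,-0.13],[0,0.17,-0.11],[0,0.18,-0.11]],"turn":[0,0,0,0,0,0,0,0,0,0,0,0]}'
python3 -m pendant '{"hand":[6,6,6,6,6,6,6,6],"xyz":[[0,0.18,-0.1],[0,0.19,-0.09],[0,0.19,-0.08],[0,0.2,-0.07],[0,0.2,-0.06],[0,0.2,-0.05],[0,0.1,-0.02],[0,0,0]],"turn":[0,0,0,0,0,0,0,0]}'
python3 - <<'E'
from h import *
s,r=st(); D=np.array(s['ee_pos'])-[442,-156.4,70.8]; print(np.round(D,1), 'case x', D[:2]@[.9975,-.07])
for n in('top','scene'):
    p,d=cap(n,n+'2.png'); np.save(n+'2.npy',d)
    pts=[pix(n,[583-20,-166-150,60])]
    u,v=map(int,pts[0]); print(n,u,v)
    cv2.imwrite('pics/%s2c.png'%n,cv2.resize(p[max(0,v-75):v+75,max(0,u-80):u+120,::-1],None,fx=4,fy=4))
E
```

```text
t: 28.12
ee_pos: [560.9, -164.7, 274.1]
tool_rot: [0.732, 0.681, -0.003, -0.006]
contact_force: [-18.0, 2.4, 14.8]
grip_width: 9.5
t: 29.12
ee_pos: [643.5, -170.5, 304.4]
tool_rot: [0.731, 0.682, 0.001, 0.002]
contact_force: [-3.8, 0.9, 9.3]
grip_width: 9.9
t 29.12 pos [ 643.5 -170.5  304.4] x [ 0.069  0.998 -0.   ] y [ 0.998 -0.069  0.004] z [ 0.004 -0.001 -1.   ] F [-3.8  0.9  9.3] w 9.9 q [-0.03  0.63  0.44  1.4  -0.28  1.16  0.38]
[201.5 -14.1 233.6] case x 201.9689124605981
top 409 178
scene 178 264
```

View pics/top2c.png

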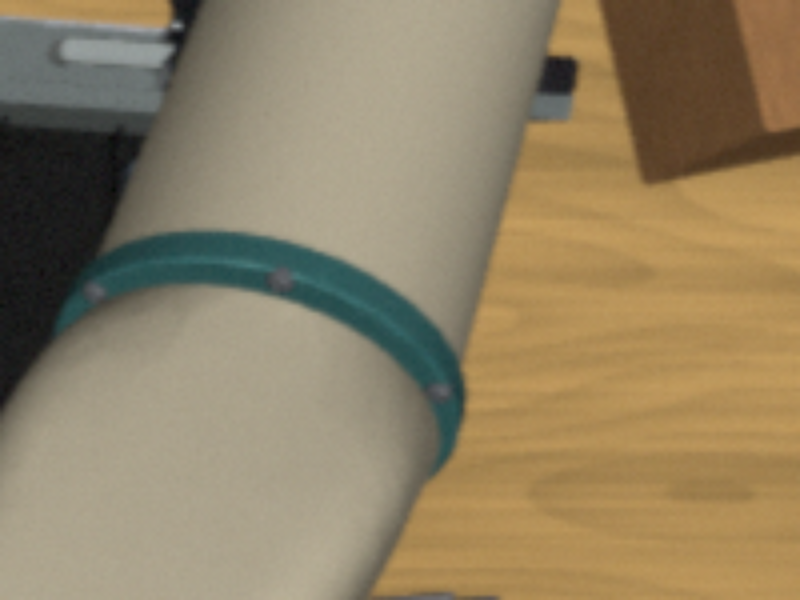

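View pics/scene2.png

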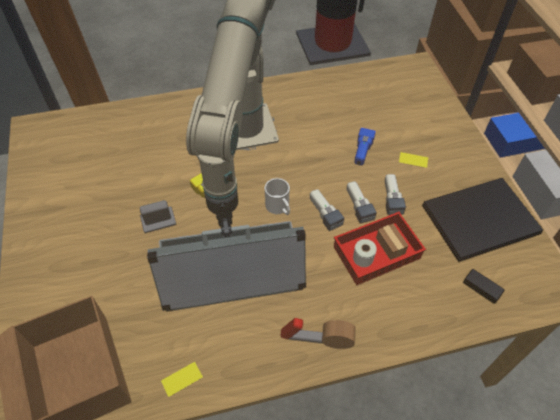

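Scene view: basket holds roll (365,252) and carton (393,238); the lid is nearly up, the stay is hidden by lid/arm. Raise a bit more, release, move aside and look from the top.

```bash
python3 -m pendant '{"hand":[6,6,6,34,34,34,34,34,34,34],"xyz":[[0,0.12,-0.02],[0,0.1,-0.01],[0,0,0],[0,0,0],[0,0,0],[0,0,-0.3],[0,0,-0.5],[0.3,-0.2,-0.2],[0.7,-0.4,0],[0.7,-0.5,0]],"turn":[0,0,0,0,0,0,0,0,0,0]}'
python3 -m pendant '{"hand":[34,34,34,34,34,34],"xyz":[[0.7,-0.5,0],[0.7,-0.5,0],[0.7,-0.5,0],[0.7,-0.4,0],[0.4,-0.2,0],[0,0,0]],"turn":[0,0,0,0,0,0]}'
python3 - <<'E'
from h import *
for i in range(2):
    p,d=cap('top','top3_%d.png'%i); np.save('top3_%d.npy'%i,d)
st(); 
u,v=map(int,pix('top',[563,-316,60]));print(u,v)
cv2.imwrite('pics/top3c.png',cv2.resize(p[80:245,250:450,::-1],None,fx=4,fy=3.6,interpolation=cv2.INTER_CUBIC))
E
```

```text
t: 30.48
ee_pos: [595.4, -62.0, 361.6]
tool_rot: [0.731, 0.682, 0.0, -0.001]
contact_force: [0.3, 1.5, -0.5]
grip_width: 34.0
t: 31.22
ee_pos: [482.2, 138.8, 361.9]
tool_rot: [0.729, 0.684, -0.0, -0.001]
contact_force: [0.1, -0.4, 0.3]
grip_width: 34.2
t 31.32 pos [483.8 135.3 362.2] x [ 0.069  0.998 -0.   ] y [ 0.998 -0.069 -0.   ] z [-0. -0. -1.] F [-0.8 -0.9 -0.6] w 34.2 q [-0.66  0.31  0.44  1.76 -0.15  1.1  -0.23]
409 178
```

View pics/top3c.png

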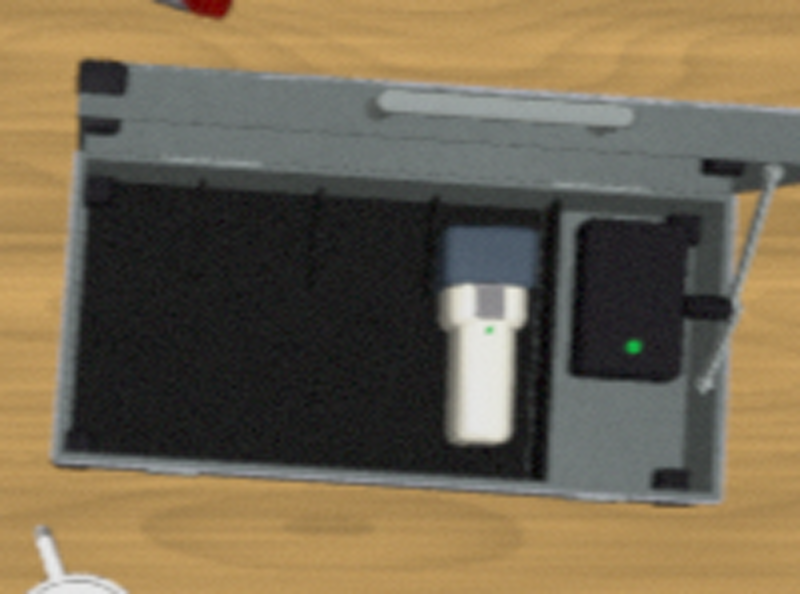

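Bay 1 is occupied (490,335 in crop); bays 2–4 empty. Stay: lower pivot at crop (703,387), knob (708,307), its upper end (775,175).

```bash
python3 - <<'E'
from h import *
p=cv2.imread('pics/top3_1.png'); ds=[np.load('top3_%d.npy'%i) for i in(0,1)]
d=np.where(ds[0]*ds[1]>0,(ds[0]+ds[1])/2,0); W=world('top',d)
h=np.array([689,-173]); ex=np.array([.9975,-.07]); ey=np.array([.07,.9975])
def case(P): q=P[:2]-h; return np.round([q@ex+105,q@ey,P[2]],1)
print('knob')
for v in range(160,171):
    print(v,[tuple(case(W[v,u]).astype(int)) for u in range(421,433,2)])
print('pivot')
for v in range(180,192,2):
    print(v,[tuple(case(W[v,u]).astype(int)) for u in range(421,431,1)])
print('upper')
for v in range(124,134,2):
    print(v,[tuple(case(W[v,u]).astype(int)) for u in range(440,448,2)])
print('lid edge',[tuple(case(W[v,300]).astype(int)) for v in range(96,132,2)])
print('rim front', case(W[209,300]),case(W[211,300]),case(W[213,300]),'wall right',[tuple(case(W[200,u]).astype(int)) for u in range(424,434)])
E
```

```text
knob
160 [(np.int64(49), np.int64(-196), np.int64(3)), (np.int64(47), np.int64(-198), np.int64(12)), (np.int64(44), np.int64(-197), np.int64(28)), (np.int64(42), np.int64(-198), np.int64(40)), (np.int64(39), np.int64(-197), np.int64(56)), (np.int64(39), np.int64(-202), np.int64(58))]
161 [(np.int64(46), np.int64(-195), np.int64(5)), (np.int64(45), np.int64(-198), np.int64(12)), (np.int64(42), np.int64(-198), np.int64(26)), (np.int64(39), np.int64(-197), np.int64(43)), (np.int64(37), np.int64(-199), np.int64(53)), (np.int64(35), np.int64(-200), np.int64(61))]
162 [(np.int64(22), np.int64(-161), np.int64(105)), (np.int64(21), np.int64(-164), np.int64(109)), (np.int64(22), np.int64(-170), np.int64(107)), (np.int64(23), np.int64(-174), np.int64(106)), (np.int64(23), np.int64(-180), np.int64(104)), (np.int64(34), np.int64(-202), np.int64(57))]
163 [(np.int64(20), np.int64(-161), np.int64(104)), (np.int64(19), np.int64(-164), np.int64(109)), (np.int64(19), np.int64(-169), np.int64(108)), (np.int64(20), np.int64(-174), np.int64(108)), (np.int64(20), np.int64(-178), np.int64(110)), (np.int64
[... 6541 characters left out ...]
0)), (np.int64(100), np.int64(123), np.int64(54)), (np.int64(99), np.int64(121), np.int64(39)), (np.int64(96), np.int64(121), np.int64(32))]
rim front [-103.3  110.7   59.7] [-105.1  107.6   22.9] [-108.1  105.3   -2.3] wall right [(np.int64(-57), np.int64(-197), np.int64(35)), (np.int64(-57), np.int64(-198), np.int64(39)), (np.int64(-58), np.int64(-198), np.int64(46)), (np.int64(-59), np.int64(-197), np.int64(54)), (np.int64(-59), np.int64(-199), np.int64(55)), (np.int64(-59), np.int64(-200), np.int64(59)), (np.int64(-59), np.int64(-203), np.int64(57)), (np.int64(-51), np.int64(-228), np.int64(-2)), (np.int64(-51), np.int64(-231), np.int64(-1)), (np.int64(-51), np.int64(-232), np.int64(1))]
```

```bash
python3 -m pendant '{"hand":[0,0,0,0,0,0,0,0,0,0,0,0],"xyz":[[-0.4,0.1,0],[-0.7,0.2,0],[-0.8,0.2,0.2],[-0.8,0.2,0.4],[-0.8,0.2,0.4],[-0.8,0.2,0.4],[-0.8,0.2,0.4],[-0.8,0.2,0.4],[-0.8,0.2,0.4],[-0.6,0.2,0.4],[-0.44,0.15,0.3],[0,0,0]],"turn":[0,0,0,0,0,0,0,0,0,0,0,0]}'
python3 - <<'E'
from h import *
go((574.3,-336.4,144,-4))
p,d=cap('top','top4.png'); W=world('top',d)
h=np.array([689,-173]); ex=np.array([.9975,-.07]); ey=np.array([.07,.9975])
C=np.dstack([(W[...,:2]-h)@ex+105,(W[...,:2]-h)@ey,W[...,2]])
m=(C[...,1]>-186)&(C[...,1]<-158)&(C[...,2]>95)&(C[...,2]<125)&(abs(C[...,0])<60)
q=C[m]; print(len(q),np.round(np.percentile(q,[2,50,98],axis=0),0) if len(q) else '')
s=manip.get_state(); e=np.array(s['ee_pos']); print('tcp case',(e[:2]-h)@ex+105,(e[:2]-h)@ey,e[2])
cv2.imwrite('pics/top4c.png',cv2.resize(p[110:220,350:470,::-1],None,fx=5,fy=5,interpolation=cv2.INTER_CUBIC))
E
```

```text
t: 32.83
ee_pos: [572.1, -340.5, 162.3]
tool_rot: [0.733, 0.68, -0.002, -0.001]
contact_force: [-0.1, 0.7, -0.0]
grip_width: 0.2
t 32.83 pos [ 572.1 -340.5  162.3] x [ 0.076  0.997 -0.002] y [ 0.997 -0.076 -0.004] z [-0.004 -0.001 -1.   ] F [-0.1  0.7 -0. ] w 0.2 q [ 0.27  0.78  0.39  1.55 -0.35  0.89  0.71]
turn -0.07 shift [0.07  0.032 0.305]
80 [[   9. -186.   99.]
 [  17. -172.  110.]
 [  36. -161.  121.]]
tcp case 0.8495273645449828 -173.10599578015473 163.29128538302933
```

View pics/top4c.png

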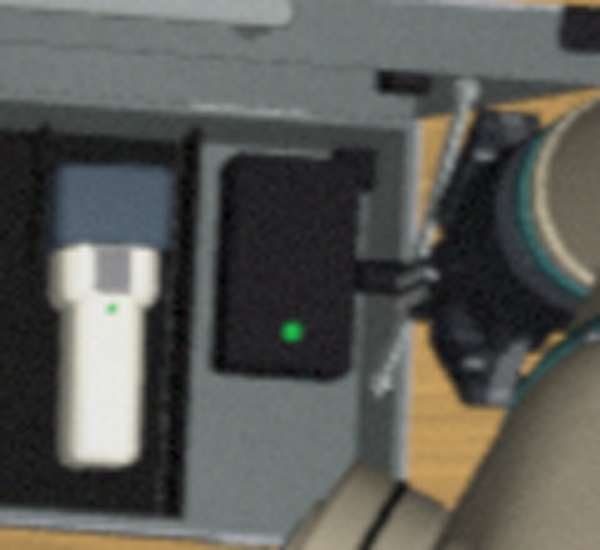

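Knob at crop (378,277), just beneath/right of the closed fingertips (415,278). Press down and towards the hinge in small steps.

```bash
python3 -m pendant '{"hand":[0,0,0,0,0,0,0],"xyz":[[0,0.1,0.3],[0,0.05,0.25],[0,0.04,0.06],[0,0.04,0.06],[0,0.05,0.06],[0,0.03,0.03],[0,0,0]],"turn":[0,0,0,0,0,0,0]}'
python3 -c "
from h import *
s,r=st(); h=np.array([689,-173]); e=np.array(s['ee_pos']); print('tcp case',(e[:2]-h)@[.9975,-.07]+105,(e[:2]-h)@[.07,.9975],e[2])"
```

```text
t: 33.75
ee_pos: [593.5, -337.9, 118.7]
tool_rot: [0.731, 0.682, 0.0, 0.0]
contact_force: [0.5, -0.2, -0.6]
grip_width: 0.0
t 33.75 pos [ 593.5 -337.9  118.7] x [ 0.07   0.998 -0.   ] y [ 0.998 -0.07   0.   ] z [ 0. -0. -1.] F [ 0.5 -0.2 -0.6] w 0.0 q [ 0.27  0.85  0.37  1.53 -0.37  0.84  0.71]
tcp case 21.305091928587274 -171.1539838820553 118.71275427730055
```

```bash
python3 -m pendant '{"hand":[0,0,0,0,0],"xyz":[[0,0,0.04],[0,0,0.04],[0,0,0.04],[0,0,0.02],[0,0,0]],"turn":[0,0,0,0,0]}'
python3 - <<'E'
from h import *
s,r=st()
p,d=cap('top','top5.png'); W=world('top',d)
cv2.imwrite('pics/top5c.png',cv2.resize(p[110:220,350:470,::-1],None,fx=5,fy=5,interpolation=cv2.INTER_CUBIC))
E
```

```text
t: 34.38
ee_pos: [594.8, -338.2, 113.9]
tool_rot: [0.731, 0.682, 0.001, 0.002]
contact_force: [-2.0, 3.1, 18.6]
grip_width: 0.0
t 34.38 pos [ 594.8 -338.2  113.9] x [ 0.07   0.998 -0.001] y [ 0.998 -0.07   0.004] z [ 0.004 -0.001 -1.   ] F [-2.   3.1 18.6] w 0.0 q [ 0.28  0.85  0.37  1.53 -0.38  0.82  0.72]
```

View pics/top5c.png

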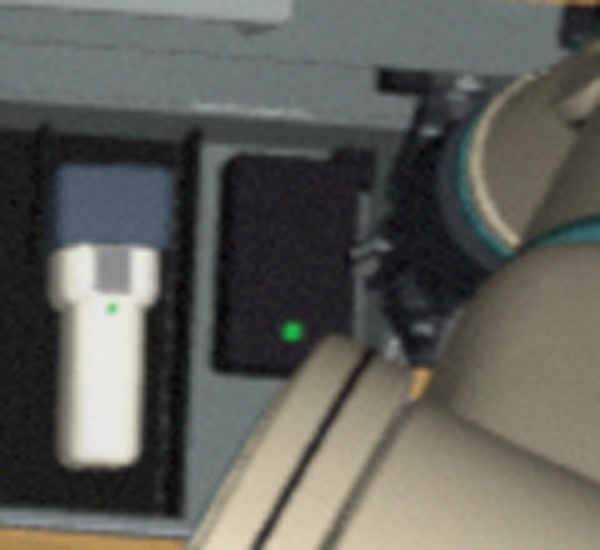

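```bash
python3 -m pendant '{"hand":[0,0,0,0,0,0,0,0,0,0],"xyz":[[0,-0.1,-0.3],[0,-0.2,-0.5],[0,-0.3,-0.6],[0,-0.3,-0.6],[0.5,-0.3,-0.6],[0.7,-0.1,-0.6],[0.8,-0.1,0],[0.8,-0.1,0],[0.8,-0.1,0],[0.8,0,0]],"turn":[0,0,0,0,0,0,0,0,0,0]}'
python3 -m pendant '{"hand":[40,60,70,70,70,70],"xyz":[[0.8,0,0],[0.8,0,0],[0.8,0,0],[0.5,0,0],[0.3,0,0],[0,0,0]],"turn":[-1,-1,-1,-1,-1,-1]}'
python3 - <<'E'
from h import *
s,r=st()
h=np.array([689,-173]); ex=np.array([.9975,-.07]); ey=np.array([.07,.9975])
p,d=cap('top','top6.png'); W=world('top',d)
C=np.dstack([(W[...,:2]-h)@ex+105,(W[...,:2]-h)@ey,W[...,2]])
m=(C[...,1]>-184)&(C[...,1]<-163)&(C[...,2]>80)&(C[...,2]<125)&(abs(C[...,0])<60)
q=C[m]; print('knob',len(q),np.round(np.percentile(q,[2,50,98],axis=0),1) if len(q) else '')
m=(abs(C[...,1])<150)&(C[...,2]>245)&(C[...,2]<290)&(C[...,0]>30)&(C[...,0]<130); q=C[m]; print('lid edge',len(q),np.round(np.percentile(q,[2,50,98],axis=0),1))
scanners(p,W,(60,245,185,300))
cv2.imwrite('pics/top6c.png',cv2.resize(p[80:290,60:460,::-1],None,fx=2,fy=2,interpolation=cv2.INTER_CUBIC))
E
```

```text
t: 35.67
ee_pos: [514.6, -66.6, 302.3]
tool_rot: [0.732, 0.682, -0.0, -0.0]
contact_force: [1.2, -0.3, -0.3]
grip_width: 0.1
t: 36.42
ee_pos: [501.4, 124.1, 302.0]
tool_rot: [0.527, 0.85, -0.0, -0.001]
contact_force: [-0.7, 0.1, 0.8]
grip_width: 70.2
t 36.42 pos [501.4 124.1 302. ] x [-0.444  0.896  0.001] y [ 0.896  0.444 -0.002] z [-0.002 -0.    -1.   ] F [-0.7  0.1  0.8] w 70.2 q [-0.51  0.38  0.3   1.82 -0.14  0.96  0.31]
knob 61 [[  19.2 -183.4   89.7]
 [  24.9 -173.9   98. ]
 [  33.9 -163.2  102.2]]
lid edge 1947 [[  67.2 -144.9  262.8]
 [  78.8    8.2  267.7]
 [  96.1  144.8  272.8]]
scanner mid [524.1 518.6] size [57.1 44.9] head dir deg nan z [14.9 28.1 31.9] 450
scanner mid [422.2 223.4] size [276.6 313.2] head dir deg -85.8 z [697.9 746.5 779. ] 10955
scanner mid [440.4 413.8] size [ 58.  155.8] head dir deg -14.1 z [20.8 39.  44.4] 1293h.py:31: RuntimeWarning: Mean of empty slice.
  dark=P[(br<330),:2].mean(0); pale=P[br>420,:2].mean(0); d=dark-pale
  ret = um.true_divide(
```

View pics/top6c.png

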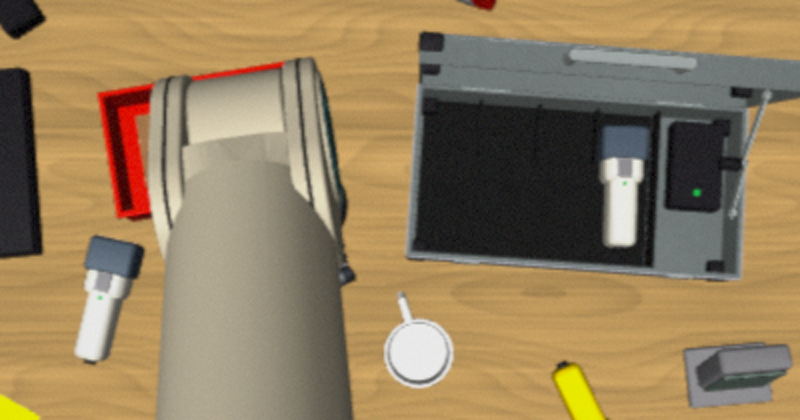

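Stay is locked: knob at case (25, z≈91), as predicted; lid edge steady. Left scanner measured at (440,414), heading −14°. Fetch it first.

```bash
python3 -m pendant '{"hand":[70,70,70,70,70,70,70,70,70,70],"xyz":[[0,0,0],[0,0,0],[0,0,0],[0,0,0],[0,0,0],[0,0,0],[0,0,0],[0,0,0],[0,0,0],[0,0,0]],"turn":[-1,-1,-1,-1,-1,-1,-1,-1,-1,-0.9]}'
python3 - <<'E'
from h import *
go((437.5,414.5,150,75.9),(437.5,414.5,20,None))
p,d=cap('top','top7.png'); W=world('top',d); W[W[...,2]>70]=-999
scanners(p,W,(60,245,185,300))
E
```

```text
t: 37.72
ee_pos: [502.2, 121.6, 302.1]
tool_rot: [0.126, 0.992, -0.001, -0.0]
contact_force: [0.1, 0.1, -0.6]
grip_width: 69.9
t 37.73 pos [502.2 121.6 302.1] x [-0.968  0.25   0.001] y [ 0.25   0.968 -0.001] z [-0.001 -0.001 -1.   ] F [ 0.1  0.1 -0.6] w 69.9 q [-0.36  0.37  0.09  1.81 -0.04  0.96  1.07]
turn -0.08 shift [2.235 4.471 2.535]
turn -0.0 shift [0.    0.    2.167]
scanner mid [523.9 518.8] size [56.  47.6] head dir deg nan z [14.3 28.1 31.7] 455
scanner mid [439.4 411.6] size [ 57.6 156. ] head dir deg -11.6 z [20.  38.8 44.5] 1294h.py:31: RuntimeWarning: Mean of empty slice.
  dark=P[(br<330),:2].mean(0); pale=P[br>420,:2].mean(0); d=dark-pale
  ret = um.true_divide(
```

```bash
python3 -m pendant '{"hand":[70,70,70,70,70,70,70,70,70,70],"xyz":[[0,0,0],[0.2,0.4,0.2],[0.3,0.65,0.3],[0.3,0.65,0.4],[0.3,0.65,0.4],[0.3,0.65,0.4],[0.3,0.65,0.4],[0.28,0.56,0.4],[0.1,0.3,0],[0,0,0]],"turn":[-0.5,0,0,0,0,0,0,0,0,0]}'
python3 - <<'E'
from h import *
go((436.5,412.5,20,78))
p,d=cap('top'); W=world('top',d); W[W[...,2]>70]=-999
scanners(p,W,(130,245,185,300))
E
```

```text
t: 39.02
ee_pos: [437.3, 414.0, 152.9]
tool_rot: [0.104, 0.995, 0.0, 0.0]
contact_force: [0.4, -0.7, 1.1]
grip_width: 69.9
t 39.02 pos [437.3 414.  152.9] x [-0.978  0.207 -0.001] y [0.207 0.978 0.001] z [ 0.001  0.    -1.   ] F [ 0.4 -0.7  1.1] w 69.9 q [-0.83  0.67  0.05  1.75 -0.04  0.73  0.6 ]
turn 0.01 shift [ 0.007 -0.028  2.216]
scanner mid [443.7 171.6] size [154.8  57.8] head dir deg 14.4 z [28.6 39.6 44.4] 1168
scanner mid [441.5 292.7] size [155.2  59.4] head dir deg 3.6 z [23.8 39.2 44.4] 1234
```

```bash
python3 -m pendant '{"hand":[70,70,70,70,70,70,40,25,25,25,25,25],"xyz":[[0,-0.03,0.4],[0,0,0.5],[0,0,0.5],[0,0,0.5],[0,0,0.25],[0,0,0.06],[0,0,0],[0,0,0],[0,0,0],[0,0,0],[0,0,0],[0,0,0]],"turn":[0,0,0,0,0,0,0,0,0,0,0,0]}'
python3 -m pendant '{"hand":[25,25,25,25,25,25,25,25],"xyz":[[0,0,-0.2],[0,0,-0.4],[0,0,-0.5],[0,0,-0.5],[0,0,-0.5],[0,0,-0.4],[0,0,-0.2],[0,0,0]],"turn":[0,0,0,0,0,0,0,0]}'
python3 - <<'E'
from h import *
go((600.4,-7.4,180,86),(600.4,-7.4,28,None))
E
```

```text
t: 40.58
ee_pos: [437.3, 412.2, 21.1]
tool_rot: [0.105, 0.995, 0.001, 0.001]
contact_force: [-0.5, -0.1, 5.9]
grip_width: 35.2
t: 41.58
ee_pos: [436.6, 411.8, 182.4]
tool_rot: [0.104, 0.995, 0.0, 0.0]
contact_force: [0.9, -0.1, -2.5]
grip_width: 35.5
t 41.58 pos [436.6 411.8 182.4] x [-0.978  0.208 -0.001] y [0.208 0.978 0.001] z [ 0.001  0.001 -1.   ] F [ 0.9 -0.1 -2.5] w 35.5 q [-0.83  0.63  0.05  1.73 -0.04  0.78  0.6 ]
turn -1.6 shift [-3.21  -6.778  0.039]
turn -0.0 shift [0.    0.    2.533]
```

```bash
python3 -m pendant '{"hand":[25,25,25,25,25,25,25,25,25,25,25,25],"xyz":[[0,0,0],[0,0,0],[-0.2,-0.4,0],[-0.3,-0.65,0],[-0.32,-0.7,0],[-0.32,-0.7,0],[-0.32,-0.7,0],[-0.32,-0.7,0],[-0.32,-0.7,0],[-0.32,-0.7,0],[-0.32,-0.7,0],[-0.28,-0.5,0]],"turn":[-1,-0.6,0,0,0,0,0,0,0,0,0,0]}'
python3 -m pendant '{"hand":[25,25,25],"xyz":[[-0.19,-0.33,0],[0,0,0],[0,0,0]],"turn":[0,0,0]}'
python3 - <<'E'
from h import *
go((600.4,-7.4,28,86))
E
```

```text
t: 43.08
ee_pos: [589.8, 10.0, 180.2]
tool_rot: [0.036, 0.999, -0.001, -0.001]
contact_force: [-0.2, 0.3, -1.7]
grip_width: 35.3
t: 43.45
ee_pos: [599.5, -5.5, 181.2]
tool_rot: [0.034, 0.999, 0.001, -0.001]
contact_force: [-0.4, 1.1, -1.1]
grip_width: 35.3
t 43.45 pos [599.5  -5.5 181.2] x [-0.998  0.068  0.002] y [0.068 0.998 0.002] z [-0.002  0.002 -1.   ] F [-0.4  1.1 -1.1] w 35.3 q [-0.02  0.63 -0.03  1.73  0.02  0.79  1.45]
turn 0.02 shift [-0.017 -0.03   2.553]
```

```bash
python3 -m pendant '{"hand":[25,25,25,25,25,25,25,25],"xyz":[[-0.02,-0.03,0.3],[0,0,0.5],[0,0,0.5],[0,0,0.5],[0,0,0.4],[0,0,0.2],[0,0,0.1],[0,0,0]],"turn":[0,0,0,0,0,0,0,0]}'
python3 - <<'E'
from h import *
go((600.4,-7.4,28,86))
p,d=cap('top'); cv2.imwrite('pics/top8c.png',cv2.resize(p[80:240,230:450,::-1],None,fx=3,fy=3,interpolation=cv2.INTER_CUBIC))
E
```

```text
t: 44.45
ee_pos: [601.1, -9.1, 32.5]
tool_rot: [0.034, 0.999, 0.0, -0.0]
contact_force: [-0.7, -0.3, -1.1]
grip_width: 35.3
t 44.45 pos [601.1  -9.1  32.5] x [-0.998  0.069  0.   ] y [0.069 0.998 0.   ] z [-0.  0. -1.] F [-0.7 -0.3 -1.1] w 35.3 q [-0.02  0.85 -0.02  1.8   0.04  0.49  1.44]
turn 0.01 shift [0.014 0.027 0.075]
```

View pics/top8c.png

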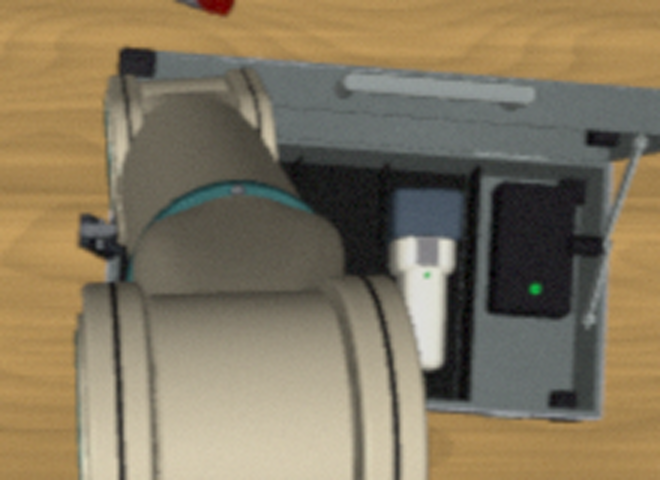

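No contact with walls so far; lay it down and release.

```bash
python3 -m pendant '{"hand":[25,25,55,55,55,55,55,55,55,55,55,55],"xyz":[[0.01,0.02,0.07],[0,0,0],[0,0,0],[0,0,0],[0,0,0],[0,0,-0.3],[0,0,-0.5],[0,0,-0.6],[0,0,-0.6],[0,0,-0.5],[0,0,-0.3],[0,0,0]],"turn":[0,0,0,0,0,0,0,0,0,0,0,0]}'
python3 -m pendant '{"hand":[70,70,70,70,70,70,70,70,70],"xyz":[[0.3,0.4,0],[0.4,0.6,0],[0.4,0.6,0],[0.4,0.6,0],[0.4,0.6,0],[0.4,0.6,0],[0.4,0.6,0],[0.3,0.3,0],[0,0,0]],"turn":[0,0,0,0,0,0,0,0,0]}'
python3 - <<'E'
from h import *
s,r=st()
p,d=cap('top','top9.png'); W=world('top',d); np.save('top9.npy',d); W[W[...,2]>70]=-999
scanners(p,W,(130,235,185,300))
cv2.imwrite('pics/top9c.png',cv2.resize(p[80:290,60:460,::-1],None,fx=2,fy=2,interpolation=cv2.INTER_CUBIC))
E
```

```text
t: 46.0
ee_pos: [602.5, -7.8, 197.6]
tool_rot: [0.035, 0.999, 0.0, 0.003]
contact_force: [-0.1, -1.3, -1.2]
grip_width: 55.1
t: 47.12
ee_pos: [437.5, 263.6, 194.8]
tool_rot: [0.032, 0.999, 0.0, -0.001]
contact_force: [-0.5, -0.4, -0.1]
grip_width: 70.4
t 47.12 pos [437.5 263.6 194.8] x [-0.998  0.065  0.002] y [0.065 0.998 0.   ] z [-0.001  0.    -1.   ] F [-0.5 -0.4 -0.1] w 70.4 q [-0.59  0.5  -0.02  1.96  0.01  0.69  0.9 ]
scanner mid [443.6 171.5] size [154.6  57.6] head dir deg 14.3 z [29.  39.4 44.4] 1171
scanner mid [488.8 295.8] size [60.  58.7] head dir deg 90.0 z [23.3 41.3 45.4] 452
scanner mid [395.7 288.9] size [62.8 36.8] head dir deg -176.3 z [20.8 36.8 40.8] 366
```

View pics/top9c.png

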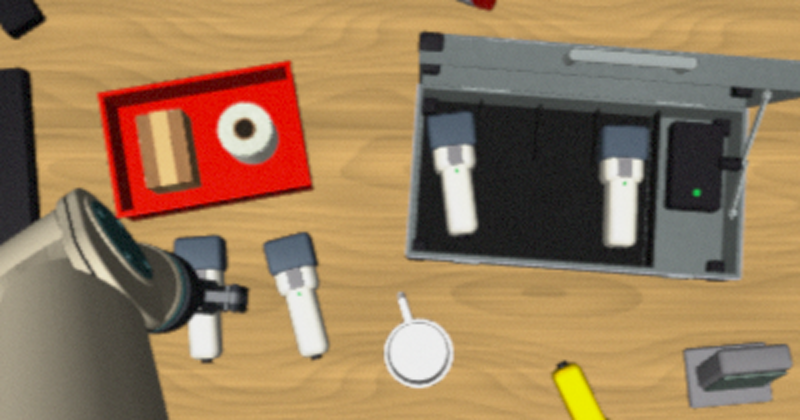

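```bash
cat >> h.py <<'E'
H=np.array([689,-173]); EX=np.array([.9975,-.07]); EY=np.array([.07,.9975])
def incase(p,W):
    """scanners in case: handle axis and head in case frame"""
    C=np.dstack([(W[...,:2]-H)@EX+105,(W[...,:2]-H)@EY,W[...,2]]); b=p.astype(int).sum(2)
    for k,y in enumerate((-63,11,85,159)):
        m=(abs(C[...,1]-y)<37)&(C[...,0]>-95)&(C[...,0]<96)&(C[...,2]>34)&(C[...,2]<60)
        q=C[m]; 
        if len(q)<150: print('bay',k+1,'empty',len(q)); continue
        hd=C[m&(b<330)&(p[...,2].astype(int)>p[...,0]+15)]; 
        rc=cv2.minAreaRect(q[:,:2].astype(np.float32))
        hl=q[(b[m]>420)]; v=np.linalg.svd(hl[:,:2]-hl[:,:2].mean(0),full_matrices=0)[2][0]; v*=np.sign(v[0])
        print('bay',k+1,'rect mid',np.round(rc[0],1),np.round(rc[1],1),'head',np.round(np.percentile(hd,[3,50,97],axis=0),0).tolist(),'handle yaw',round(np.degrees(np.arctan2(v[1],v[0])),1),'handle mid',np.round(hl.mean(0),1))
E
python3 - <<'E'
from h import *
p=cv2.imread('pics/top9.png')[:,:,::-1]; W=world('top',np.load('top9.npy')); incase(p,W)
p=cv2.imread('pics/top6.png')[:,:,::-1]
E
```

```text
bay 1 rect mid [  8.5 -64.9] [165.3  70.4] head [[37.0, -85.0, 44.0], [54.0, -59.0, 48.0], [73.0, -32.0, 52.0]] handle yaw 2.2 handle mid [-15.7 -59.6  44.3]
bay 2 empty 0
bay 3 empty 14
bay 4 rect mid [ -1.3 159.1] [176.6  73.7] head [[34.0, 130.0, 44.0], [54.0, 156.0, 48.0], [74.0, 182.0, 52.0]] handle yaw 10.0 handle mid [-13.9 144.3  44.3]
```

Scanner in bay 4 (452,170 in crop) lies flat with head between the ribs, but yawed about 10°; I will straighten it later. Now the middle scanner (205,300).

```bash
python3 -m pendant '{"hand":[70,70,70,70,70,70,70,70,70],"xyz":[[0,0,0],[0,0,0],[-0.02,0.23,0.4],[0,0.24,0.5],[0,0,0.5],[0,0,0.5],[0,0,0.5],[0,0,0.4],[0,0,0.1]],"turn":[-1,-0.5,0,0,0,0,0,0,0]}'
python3 -m pendant '{"hand":[40,25,25,25,25,25,25,25,25,25,25,25],"xyz":[[0,0,0],[0,0,0],[0,0,0],[0,0,0],[0,0,0],[0,0,0],[0,0,-0.2],[0,0,-0.5],[0,0,-0.5],[0,0,-0.6],[0,0,-0.6],[0,0,-0.3]],"turn":[0,0,0,0,0,0,0,0,0,0,0,0]}'
python3 - <<'E'
from h import *
go((590,-155,180,86),(590,-155,30,None))
p,d=cap('top','top10.png'); W=world('top',d); W[W[...,2]>70]=-999
scanners(p,W,(130,235,185,300))
E
```

```text
t: 48.3
ee_pos: [438.6, 288.4, 20.0]
tool_rot: [-0.03, 1.0, -0.001, -0.001]
contact_force: [0.1, -0.4, -0.0]
grip_width: 70.1
t: 49.8
ee_pos: [439.1, 290.1, 186.0]
tool_rot: [-0.031, 1.0, 0.001, 0.001]
contact_force: [-0.1, 0.6, -2.8]
grip_width: 35.0
t 49.8 pos [439.1 290.1 186. ] x [-0.998 -0.061 -0.002] y [-0.061  0.998  0.002] z [ 0.002  0.002 -1.   ] F [-0.1  0.6 -2.8] w 35.0 q [-0.6   0.53 -0.05  1.93  0.04  0.68  0.95]
turn 1.5 shift [-3.026 -7.224  0.101]
turn -0.0 shift [0.  0.  2.5]
scanner mid [443.7 171.6] size [154.9  58.2] head dir deg 14.6 z [29.1 39.4 44.4] 1164
```

```bash
python3 -m pendant '{"hand":[25,25,25,25,25,25,25,25,25,25,25,25],"xyz":[[0,0,0],[0,0,0],[-0.15,-0.35,0],[-0.27,-0.65,0],[-0.29,-0.7,0],[-0.29,-0.7,0],[-0.29,-0.7,0],[-0.29,-0.7,0],[-0.29,-0.7,0],[-0.29,-0.7,0],[-0.29,-0.7,0],[-0.29,-0.7,0]],"turn":[1,0.5,0,0,0,0,0,0,0,0,0,0]}'
python3 -m pendant '{"hand":[25,25,25],"xyz":[[-0.2,-0.45,0],[-0.09,-0.2,0],[0,0,0]],"turn":[0,0,0]}'
python3 - <<'E'
from h import *
go((590,-155,33,86))
p,d=cap('top','top11.png'); W=world('top',d)
cv2.imwrite('pics/top11c.png',cv2.resize(p[80:240,230:450,::-1],None,fx=3,fy=3))
E
```

```text
t: 51.35
ee_pos: [575.0, -118.0, 182.9]
tool_rot: [0.035, 0.999, 0.0, -0.001]
contact_force: [0.4, 0.1, -2.2]
grip_width: 35.0
t: 51.72
ee_pos: [589.4, -156.8, 182.9]
tool_rot: [0.035, 0.999, 0.0, -0.001]
contact_force: [-1.0, 0.0, -1.4]
grip_width: 35.4
t 51.73 pos [ 589.4 -156.8  182.9] x [-0.998  0.07   0.001] y [0.07  0.998 0.   ] z [-0.001  0.001 -1.   ] F [-1.   0.  -1.4] w 35.4 q [ 0.24  0.64 -0.05  1.7   0.04  0.81  1.68]
turn -0.01 shift [-0.008  0.03   2.499]
```

Lower, release, then go above bay 4's scanner to straighten it.

```bash
python3 -m pendant '{"hand":[25,25,25,25,25,25,25,25,25,25],"xyz":[[0,0.03,0.3],[0,0,0.5],[0,0,0.5],[0,0,0.5],[0,0,0.4],[0,0,0.2],[0,0,0.1],[0,0,0.06],[0,0,0.02],[0,0,0]],"turn":[0,0,0,0,0,0,0,0,0,0]}'
python3 -m pendant '{"hand":[52,52,52,52,52,52,52,52,52,52],"xyz":[[0,0,0],[0,0,0],[0,0,0],[0,0,-0.3],[0,0,-0.5],[0,0,-0.6],[0,0,-0.6],[0,0,-0.5],[0,0,-0.2],[0,0,0]],"turn":[0,0,0,0,0,0,0,0,0,0]}'
python3 - <<'E'
from h import *
C=lambda x,y,z,a:(*(H+(x-105)*EX+y*EY),z,a)
go(C(-8,147,195,86),C(-8,147,33,None))
E
```

```text
t: 53.02
ee_pos: [590.3, -155.1, 29.2]
tool_rot: [0.035, 0.999, -0.0, 0.0]
contact_force: [-0.1, -0.2, -1.8]
grip_width: 35.1
t: 54.28
ee_pos: [590.3, -155.1, 191.6]
tool_rot: [0.035, 0.999, -0.0, 0.001]
contact_force: [1.2, -0.1, -1.0]
grip_width: 51.9
t 54.27 pos [ 590.3 -155.1  191.6] x [-0.998  0.07  -0.002] y [ 0.07   0.998 -0.   ] z [ 0.002 -0.    -1.   ] F [ 1.2 -0.1 -1. ] w 51.9 q [ 0.24  0.63 -0.05  1.69  0.04  0.82  1.68]
turn 0.0 shift [ 0.22   2.268 -0.056]
turn -0.0 shift [0.  0.  2.7]
```

```bash
python3 -m pendant '{"hand":[52,52,52,52,52,52,52],"xyz":[[0.05,0.4,0],[0.05,0.6,0],[0.05,0.6,0],[0.05,0.5,0],[0.02,0.17,0],[0,0,0],[0,0,0]],"turn":[0,0,0,0,0,-1,-1]}'
python3 - <<'E'
from h import *
C=lambda x,y,z,a:(*(H+(x-105)*EX+y*EY),z,a)
go(C(-8,145.5,33,96))
E
```

```text
t: 55.15
ee_pos: [585.7, -19.5, 189.7]
tool_rot: [-0.053, 0.999, -0.001, -0.001]
contact_force: [-0.1, 0.1, -0.3]
grip_width: 52.0
t 55.15 pos [585.7 -19.5 189.7] x [-0.994 -0.106  0.002] y [-0.106  0.994 -0.001] z [-0.002 -0.001 -1.   ] F [-0.1  0.1 -0.3] w 52.0 q [ 0.04  0.6  -0.09  1.76  0.07  0.79  1.59]
turn 0.02 shift [-0.012 -0.009  2.612]
```

```bash
python3 -m pendant '{"hand":[52,52,52,52,52,52,52,52,25,25,25,25],"xyz":[[0,0,0.4],[0,0,0.5],[0,0,0.5],[0,0,0.5],[0,0,0.4],[0,0,0.25],[0,0,0.1],[0,0,0],[0,0,0],[0,0,0],[0,0,0],[0,0,0]],"turn":[0,0,0,0,0,0,0,0,0,0,0,0]}'
python3 -m pendant '{"hand":[25,25,25,25,25,25,25],"xyz":[[0,0,0],[0,0,-0.3],[0,0,-0.4],[0,0,-0.2],[0,0,0],[0,0,0],[0,0,0]],"turn":[0,0,0,0,1,1,0]}'
python3 - <<'E'
from h import *
C=lambda x,y,z,a:(*(H+(x-105)*EX+y*EY),z,a)
go(C(-8,159,85,86),C(-8,159,31,86))
p,d=cap('top','top12.png'); W=world('top',d); print('stay/lid view saved')
E
```

```text
t: 56.65
ee_pos: [587.0, -18.4, 32.8]
tool_rot: [-0.052, 0.999, -0.0, 0.001]
contact_force: [0.4, -0.9, 6.1]
grip_width: 35.2
t: 57.52
ee_pos: [586.1, -18.0, 85.9]
tool_rot: [0.034, 0.999, -0.0, -0.0]
contact_force: [0.5, 0.4, -1.7]
grip_width: 35.5
t 57.52 pos [586.1 -18.   85.9] x [-0.998  0.069  0.   ] y [ 0.069  0.998 -0.   ] z [-0. -0. -1.] F [ 0.5  0.4 -1.7] w 35.5 q [ 0.    0.75 -0.03  1.83  0.04  0.57  1.45]
turn 0.01 shift [-0.009  0.193  0.015]
turn -0.0 shift [0.  0.  0.9]
stay/lid view saved
```

```bash
python3 -m pendant '{"hand":[25,25,25,25,25,25,25,25,52,52,52,52],"xyz":[[0,0.1,0],[-0.05,0.08,0],[0,0,0],[0,0,0.3],[0,0,0.3],[0,0,0.2],[0,0,0.1],[0,0,0],[0,0,0],[0,0,0],[0,0,0],[0,0,0]],"turn":[0,0,0,0,0,0,0,0,0,0,0,0]}'
python3 -m pendant '{"hand":[52,52,52,52,60,70,70,70,70,70,70,70],"xyz":[[0,0,-0.3],[0,0,-0.5],[0,0,-0.6],[0,0,-0.6],[0,0,-0.5],[0.3,0.3,0],[0.5,0.4,0],[0.5,0.4,0],[0.5,0.4,0],[0.5,0.3,0],[0.2,0.2,0],[0,0,0]],"turn":[0,0,0,0,0,-1,-1,-1,-1,0,0,0]}'
python3 - <<'E'
from h import *
s,r=st()
p,d=cap('top','top13.png'); np.save('top13.npy',d); W=world('top',d); incase(p,W); W[W[...,2]>70]=-999
scanners(p,W,(60,235,185,300))
go((441,171,20,104.5))
cv2.imwrite('pics/top13c.png',cv2.resize(p[80:290,60:460,::-1],None,fx=2,fy=2,interpolation=cv2.INTER_CUBIC))
E
```

```text
t: 59.08
ee_pos: [589.4, -12.4, 32.1]
tool_rot: [0.036, 0.999, -0.002, -0.0]
contact_force: [-3.0, -8.3, 6.5]
grip_width: 52.0
t: 60.58
ee_pos: [428.2, 91.7, 182.1]
tool_rot: [-0.14, 0.99, 0.0, 0.001]
contact_force: [0.7, -0.1, 0.3]
grip_width: 70.2
t 60.58 pos [428.2  91.7 182.1] x [-0.961 -0.277 -0.001] y [-0.277  0.961  0.   ] z [ 0.001  0.001 -1.   ] F [ 0.7 -0.1  0.3] w 70.2 q [-0.18  0.44 -0.13  2.15  0.1   0.56  1.47]
bay 1 rect mid [  5.5 -65.3] [165.8  70.3] head [[37.0, -85.0, 44.0], [54.0, -59.0, 48.0], [73.0, -32.0, 53.0]] handle yaw 2.1 handle mid [-15.6 -59.6  44.4]
bay 2 rect mid [10.1  4.7] [151.9  65.3] head [[45.0, -13.0, 44.0], [62.0, 14.0, 48.0], [81.0, 40.0, 53.0]] handle yaw 1.2 handle mid [-8.2 12.9 44.4]
bay 3 empty 0
bay 4 rect mid [ -2.4 163. ] [ 66.2 178.8] head [[38.0, 132.0, 44.0], [56.0, 158.0, 48.0], [74.0, 185.0, 52.0]] handle yaw 0.2 handle mid [-14.1 158.7  44.5]
scanner mid [523.7 518.7] size [55.6 47.3] head dir deg nan z [14.2 28.3 31.9] 452
t 60.62 pos [429.3  91.2 182.1] x [-0.961 -0.276 -0.002] y [-0.276  0.961 -0.   ] z [ 0.002  0.    -1.   ] F [ 1.1  0.3 -0.1] w 70.1 q [-0.18  0.44 -0.12  2.15  0.1   0.56  1.47]
turn 0.31 shift [-0.522  1.238  2.702]h.py:31: RuntimeWarning: Mean of empty slice.
  dark=P[(br<330),:2].mean(0); pale=P[br>420,:2].mean(0); d=dark-pale
  ret = um.true_divide(
```

View pics/top13c.png

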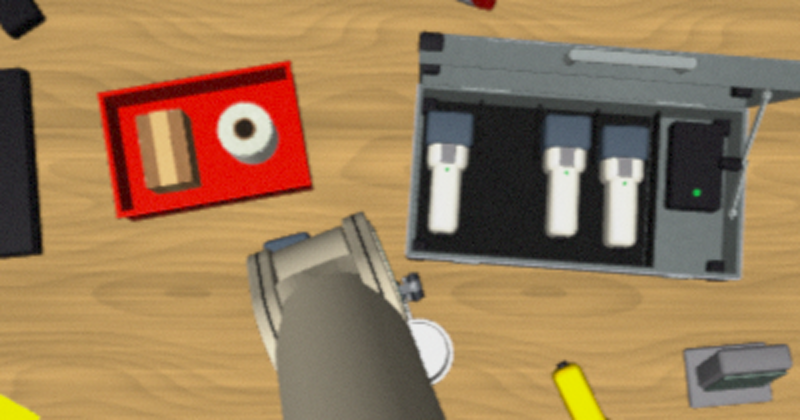

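Bays 1, 2 and 4 are straight and seated; the last scanner's head (288,240) is where it was. Fetch it for bay 3.

```bash
python3 -m pendant '{"hand":[70,70,70,70,70,70,70,70,70,70],"xyz":[[-0.2,0.4,0],[-0.2,0.5,0.2],[-0.12,0.34,0.3],[0,0,0.5],[0,0,0.5],[0,0,0.5],[0,0,0.4],[0,0,0.2],[0,0,0.1],[0,0,0]],"turn":[0.3,0,0,0,0,0,0,0,0,0]}'
python3 -m pendant '{"hand":[40,25,25,25,25,25,25,25,25,25,25,25],"xyz":[[0,0,0],[0,0,0],[0,0,0],[0,0,0],[0,0,0],[0,0,0],[0,0,-0.2],[0,0,-0.5],[0,0,-0.5],[0,0,-0.6],[0,0,-0.6],[0,0,-0.3]],"turn":[0,0,0,0,0,0,0,0,0,0,0,0]}'
python3 - <<'E'
from h import *
C=lambda x,y,z,a:(*(H+(x-105)*EX+y*EY),z,a)
go(C(4,84.5,186,86),C(4,84.5,31,86))
E
```

```text
t: 61.88
ee_pos: [440.2, 170.5, 18.9]
tool_rot: [-0.126, 0.992, 0.0, 0.0]
contact_force: [-0.2, 0.5, 1.0]
grip_width: 70.1
t: 63.38
ee_pos: [438.9, 171.0, 184.0]
tool_rot: [-0.126, 0.992, 0.0, 0.001]
contact_force: [0.3, -0.6, -2.1]
grip_width: 35.6
t 63.38 pos [438.9 171.  184. ] x [-0.968 -0.251 -0.002] y [-0.251  0.968  0.   ] z [ 0.002  0.001 -1.   ] F [ 0.3 -0.6 -2.1] w 35.6 q [-0.11  0.5  -0.45  2.06  0.35  0.65  1.03]
turn 3.7 shift [-2.875 -4.02  -0.033]
turn -0.0 shift [0.    0.    2.583]
```

```bash
python3 -m pendant '{"hand":[25,25,25,25,25,25,25,25,25,25,25,25],"xyz":[[0,0,0],[0,0,0],[0,0,0],[0,0,0],[-0.2,-0.3,0],[-0.4,-0.55,0],[-0.45,-0.63,0],[-0.45,-0.63,0],[-0.45,-0.63,0],[-0.45,-0.63,0],[-0.35,-0.5,0],[-0.1,-0.15,0]],"turn":[1,1,1,0.7,0,0,0,0,0,0,0,0]}'
python3 - <<'E'
from h import *
C=lambda x,y,z,a:(*(H+(x-105)*EX+y*EY),z,a)
go(C(4,84.5,60,86))
p,d=cap('top'); W=world('top',d)
C=np.dstack([(W[...,:2]-H)@EX+105,(W[...,:2]-H)@EY,W[...,2]])
b=p.astype(int); m=(C[...,2]>150)&(C[...,2]<220)&(b.sum(2)<330)&(b[...,2]>b[...,0]+15)&(C[...,0]>20)
q=C[m]; print('held head?',len(q),np.round(np.percentile(q,[3,50,97],axis=0),0).tolist() if len(q)>5 else '')
E
```

```text
t: 64.88
ee_pos: [592.6, -84.6, 181.7]
tool_rot: [0.037, 0.999, -0.0, -0.0]
contact_force: [-0.5, 0.4, -1.0]
grip_width: 35.4
t 64.88 pos [592.6 -84.6 181.7] x [-0.997  0.074  0.001] y [ 0.074  0.997 -0.001] z [-0.001 -0.001 -1.   ] F [-0.5  0.4 -1. ] w 35.4 q [ 0.32  0.65 -0.37  1.72  0.3   0.82  1.32]
turn -0.04 shift [-0.022  0.051  2.028]
held head? 48 [[47.0, 103.0, 199.0], [64.0, 107.0, 203.0], [78.0, 110.0, 206.0]]
```

```bash
python3 -m pendant '{"hand":[25,25,25,25,25,25,25,25,25,25],"xyz":[[-0.02,0.05,0.3],[0,0,0.5],[0,0,0.5],[0,0,0.5],[0,0,0.35],[0,0,0.2],[0,0,0.1],[0,0,0.06],[0,0,0.02],[0,0,0]],"turn":[0,0,0,0,0,0,0,0,0,0]}'
python3 -m pendant '{"hand":[52,52,52,52,52,52,52,52,52,52],"xyz":[[0,0,0],[0,0,0],[0,0,0],[0,0,-0.3],[0,0,-0.5],[0,0,-0.6],[0,0,-0.6],[0,0,-0.5],[0,0,-0.2],[0,0,0]],"turn":[0,0,0,0,0,0,0,0,0,0]}'
python3 -m pendant '{"hand":[52,52,52,52,52,52,52,52,52,52],"xyz":[[0.1,0.4,0],[0.2,0.7,0],[0.2,0.7,0],[0.2,0.7,0],[0.2,0.7,0],[0.2,0.7,0],[0.2,0.7,0],[0.2,0.7,0],[0,0.3,0],[0,0,0]],"turn":[0,0,0,0,0,0,0,0,0,0]}'
python3 - <<'E'
from h import *
st()
p,d=cap('top','top14.png'); np.save('top14.npy',d); W=world('top',d); incase(p,W)
C=np.dstack([(W[...,:2]-H)@EX+105,(W[...,:2]-H)@EY,W[...,2]])
m=(C[...,1]>-184)&(C[...,1]<-163)&(C[...,2]>80)&(C[...,2]<125)&(abs(C[...,0])<60)
print('knob',np.round(np.median(C[m],axis=0),1))
m=(abs(C[...,1])<150)&(C[...,2]>245)&(C[...,2]<290)&(C[...,0]>30)&(C[...,0]<130); print('lid edge',np.round(np.percentile(C[m],[2,50,98],axis=0),1).tolist())
cv2.imwrite('pics/top14c.png',cv2.resize(p[80:290,60:460,::-1],None,fx=2,fy=2,interpolation=cv2.INTER_CUBIC))
E
```

```text
t: 66.18
ee_pos: [593.6, -77.3, 30.9]
tool_rot: [0.035, 0.999, -0.0, -0.0]
contact_force: [-0.4, -2.2, 9.4]
grip_width: 35.1
t: 67.42
ee_pos: [594.3, -78.9, 192.9]
tool_rot: [0.035, 0.999, -0.0, 0.001]
contact_force: [0.1, -0.1, 0.5]
grip_width: 52.1
t: 68.68
ee_pos: [527.3, 263.2, 191.0]
tool_rot: [0.034, 0.999, -0.0, -0.001]
contact_force: [1.4, -0.5, 0.2]
grip_width: 51.8
t 68.67 pos [527.3 263.2 191. ] x [-0.998  0.068  0.001] y [ 0.068  0.998 -0.001] z [-0.001 -0.001 -1.   ] F [ 1.4 -0.5  0.2] w 51.8 q [-0.29  0.63 -0.36  1.74  0.28  0.83  0.73]
bay 1 rect mid [  1.  -64.9] [ 70.1 166.1] head [[36.0, -85.0, 44.0], [54.0, -59.0, 48.0], [73.0, -32.0, 52.0]] handle yaw 2.4 handle mid [-17.7 -59.7  44.2]
bay 2 rect mid [ 9.4 19.7] [ 61.9 151.7] head [[45.0, -13.0, 44.0], [62.0, 14.0, 48.0], [81.0, 40.0, 52.0]] handle yaw 1.4 handle mid [-9.7 12.9 44.2]
bay 3 rect mid [ 7.8 89.5] [ 58.2 155.3] head [[46.0, 63.0, 44.0], [63.0, 89.0, 48.0], [81.0, 116.0, 52.0]] handle yaw 0.0 handle mid [-8.4 90.2 44.3]
bay 4 rect mid [ -6.4 167.3] [ 73.3 176.2] head [[38.0, 132.0, 44.0], [56.0, 158.0, 48.0], [74.0, 185.0, 53.0]] handle yaw 0.5 handle mid [-15.6 158.8  44.3]
knob [  24.9 -173.7   98.2]
lid edge [[67.3, -145.1, 263.1], [78.9, 7.9, 267.7], [96.0, 144.9, 272.7]]
```

View pics/top14c.png

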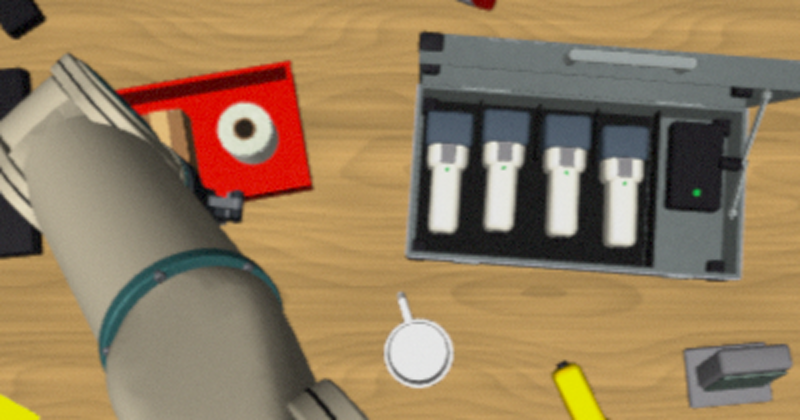

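```bash
python3 -c "
from workcell import manip; print(manip.close_job())"
```

```text
the job is handed in; nothing more can be done
None
```

The job is done and handed in at about 69 s of the 210 s allowed.

1. **Lid cleared:** the carton and the label roll are both in the red basket. Both showed there clearly before the last scanner was placed. In the final picture the roll shows and the arm covers part of the carton.
2. **Lid locked open:** I raised the lid by its handle and pushed the stay knob through. The knob then read 52 mm towards the hinge and about 37 mm above my estimate of the pivot, which is the locked position. Knob and lid edge read the same in the last picture, about 32 s after locking, with the arm clear of the case.
3. **Scanners stowed:** the three loose scanners went into bays 2, 3 and 4. Bay 1 already held one, and I left it alone.

**Last checks:** all four scanners lie flat, with handle tops at the same height and the three I placed within 1.5° of straight. Each head is between the ribs.

**Mended:** the scanner in bay 4 first came to rest about 10° askew. I picked it up again and straightened it.

**Did not fully agree:** the scanner in bay 3 read about 4 mm left of the bay centre. The untouched one in bay 1 shows the same offset, so it is probably measuring error, but it leaves little apparent margin at the rib.

I did not touch the mug, the radio base or the blue and yellow look-alikes. The mug, radio base and yellow one look unmoved in the last picture. The blue one was out of frame in the later pictures, so I did not check it again.

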